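# Rack the long weld coupon beside its neighbours

### The job

Lay the long blue coupon flat and centred on the bed of the lowered tilting cradle, blue end against the ledge and yellow end sticking out, let go of it, and swing the cradle all the way up (it has a side bar for this) with the coupon in it. Then lift the standing coupon out and lower it, without dropping it, into the one empty slot of the rack (green marker) until it stands on the slot floor, yellow end up, and let go. Leave the four short coupons standing in their slots; the cradle may stay up.

Things in the scene. Friction and masses are not known exactly. Their poses are not given: they have to be found in the camera images.
- coupon_mid (a point): Centre of the long weld coupon: loose flat plate 180 x 60 x 8 mm, 0.16 to 0.33 kg, blue, the last 40 mm at one end yellow, a dark weld bead across its middle. x along its length to the yellow end, y along its 60 mm width, z along its thickness (up at the start).
- coupon_yellow (a point): Point on the coupon 85 mm from its centre towards the yellow end (5 mm inside that end's edge), half-way through its thickness. Same axes as coupon_mid.
- coupon: The same long coupon; origin at the centre of the face that is underneath at the start, axes as coupon_mid.
- block: Fixed dark steel block 90 x 36 mm, 25 mm high, on which the coupon lies flat at the start; it is narrower than the coupon, so fingers can reach past both long edges. Origin on the table under its centre, x along its length.
- cradle_base: Fixed base of the tilting cradle, 190 x 90 mm, 8 mm high; origin under its centre. Axes as hinge. Two grey cheeks beside the ledge at the hinge rise to 42 mm above the table and measure 62 mm over their outsides.
- hinge (a point): Fixed point on the cradle's hinge axis, mid-width, 32 mm above the table. y is the hinge axis, z up; x is the way the lowered tray runs from the hinge; this frame does not turn. The green tray has a level bed 125 mm long from here, 40 wide, 12 thick, top face 18 mm above the hinge; a ledge 22 mm above the bed stands at the hinge end, its inner face over the axis.
- bed (a point): Point on the tray's bed surface, mid-width, 90 mm from the ledge: where the centre of the coupon's underside lies when its blue end touches the ledge (it then sticks out 55 mm past the bed's end and 10 mm past each side). Turns with the tray; x along the bed away from the ledge, y along its width, z out of the bed.
- bar (a point): Grip point of the tray's round side bar, parallel to the hinge axis on the +y side: black rubber grip 12 mm thick, 45 mm long. With the tray down it is 118 mm along x, 90 along y and 12 mm above the hinge. Pinch it from above and lead it round the hinge, fingers pointing down throughout: the bar turns between them. Its axes turn with the tray.
- tray (a joint): Tray angle, rad: 0 down and level, 1.4 fully up (end stop). Rising, the free end swings from the hinge frame's +x up to the vertical; fully up the bed leans back 10 degrees and the coupon rests on it, standing on the ledge. Friction holds it where it is left; raising takes about 5 to 9 N at the bar.
- slot (a point): Centre of the floor of the rack's empty slot, 8 mm above the table; marked by a green strip on the floor and green tabs on the rack's ends. One of the middle three of five slots spaced 22.5 mm. 10.5 mm wide along x, 78 mm long along y, z up. Black fins 12 mm thick with rounded tops rise 43 mm above the floor on both sides; end walls are 20 mm high.
- short1: One of four short bare aluminium coupons, 100 mm tall, 60 mm wide, 8 mm thick, standing loose in the other slots of the rack (they reach 108 mm above the table). Origin at the centre of its foot; x along its thickness, y along its width, z up.
- short2: One of four short bare aluminium coupons, 100 mm tall, 60 mm wide, 8 mm thick, standing loose in the other slots of the rack (they reach 108 mm above the table). Origin at the centre of its foot; x along its thickness, y along its width, z up.
- short3: One of four short bare aluminium coupons, 100 mm tall, 60 mm wide, 8 mm thick, standing loose in the other slots of the rack (they reach 108 mm above the table). Origin at the centre of its foot; x along its thickness, y along its width, z up.
- short4: One of four short bare aluminium coupons, 100 mm tall, 60 mm wide, 8 mm thick, standing loose in the other slots of the rack (they reach 108 mm above the table). Origin at the centre of its foot; x along its thickness, y along its width, z up.
Mind the look-alikes: they are no part of the job. What is shaped like the cradle_base but pink or red is not meant.

How it is judged:
By the outcome, as a careful person would: the job done as asked, in the order asked, and still so for the second after the job is handed in, with the robot touching nothing.
It also fails if it takes over 64 s, if anything falls off the work surface, if the arm or the gripper's body presses on something with over 40 N, if the wrist force passes 120 N, or if a joint passes its speed limit or range.

### The arm

A 6-joint arm with a two-finger parallel gripper is mounted at the origin on the work surface. World frame = base frame: x ahead of the robot, y to its left, z up, the work surface at z = 0. Lengths are in m, angles in rad, forces in N, time in s.
With the tool pointing down it reaches from about 0.225 to 0.875 m from the base axis. Payload 3.4 kg.
Tool frame: the origin (TCP) lies at the very end of the fingers, on their centre line; the grasp point (between the pads) lies 19 mm behind it (grasp_offset is the distance from the TCP to the grasp point, in m); y points along the fingers, z is the direction in which the jaws open and shut, and the axes are right-handed (so a half turn about y gives the same grasp; the last joint's range is limited). The gripper opens to 85 mm and grips with 20 to 120 N. Pads are 22 mm wide; open, the fingers measure 114 mm over their backs; the gripper's body (76 mm by 85 mm) begins 54 mm behind the grasp point. The pads swing forward as they close: fully open they stand 13 mm farther back than shut.
Start: joints at [1.149, 0.276, 1.505, -0, 1.361, -0.121], TCP at [0.17, 0.549, 0.231] pointing down, gripper open.
Joint ranges: [-2.89, 2.89], [-0.75, 2.08], [0.22, 2.7], [-1.18, 4.32], [0.11, 2.71], [-2.7, 2.7]. Speed limits (rad/s): [2.57, 2.57, 3.14, 3.14, 3.14, 3.14].

### API

Orientations are given as a unit quaternion [w, x, y, z].
In Python, from rig import get_state, get_image, sign_off, grasp_offset gives the robot as it stands.
- The arm moves only by the shell command python3 -m jog 'ROWS' [FORCE]. ROWS is JSON, one flat list of numbers, 7 for each row, row after row: the closure in counts, from 0 (fully open) to 255 (shut), then the shift along the tool's x, y, z in cm, then the turn, a rotation vector about the tool's x, y, z in units of 8 degrees (1.0 is 8 degrees). In form: [jaw, tx, ty, tz, rx, ry, rz, jaw, tx, ty, tz, rx, ry, rz, ...]. A call has 1 to 12 rows; each row is the pose to reach, as a shift and turn from the pose commanded when the call began, along the tool's axes at that moment; what a row does not reach only later rows make up. A row lasts 1/8 s, in which the tool goes at most 62.5 mm and 10.7 degrees, less where a joint would pass 70% of its speed; a pose out of reach is approached as far as the arm can. A call with a gripper value outside its range is refused whole. The fingers move at their own pace and stop on an object; FORCE is the grip in N (left out, the last holds). Time passes only in rows, so rows that repeat a pose let the fingers close. It gives the time, the measured TCP pose, the force and the opening at its end, in the units of the state.
- get_state(): the state, without advancing time (a new reading comes with each control period).
- get_image(name): name is "scene" or "top" or "wrist"; returns a dict with "color" (480x640x3 uint8, blue, green, red), "mtx" (3x3 intrinsics, pixels), "R" (3x3) and "t" (3): a world point X has camera coordinates R X + t; the wrist camera has in their place "tool_from_camera" (4x4, takes a point from camera to tool coordinates, whose origin is the TCP and whose axes are the tool frame's). Camera axes: x right, y down, z forward; pixel columns grow to the right and rows downward; lengths in m; the calibration is good to about 2 mm. A picture is of the moment at which its call begins: read the wrist's pose just before it. There is no depth.
- sign_off(): hands the job in, once; it reports no verdict.
The state is a dict: "clock": time; "qpos": joint angles; "qd": joint speeds; "effort": joint torques, N m; "position": TCP position; "ee_rot": TCP orientation; "contact_force": force on the tool from outside, world axes, zero at the start; "moment": the same for the moment, N m; "width": finger opening in m.
Only numpy, scipy, OpenCV 4.12 (cv2) and the standard library are available. Lean on these libraries where they do the work, as an engineer would, in place of code of your own. Each camera call takes 0.05 s, during which the arm holds its last target.

## Working session

There is one attempt and no reset: what is moved stays moved. The work goes in short steps, Python scripts to look and compute and a shell command to move; the robot and the scene stay as the last step left them, time stands still between calls to the robot, and variables do not carry over. Pictures are saved under pics/ and viewed, and the job is handed in when it is done.

```bash
mkdir -p pics; ls
python3 - <<'E'
from rig import *
import cv2
print(get_state()); 
import rig
print(grasp_offset)
for n in ["scene","top","wrist"]:
    d=get_image(n); cv2.imwrite(f"pics/{n}0.png",d["color"]); print(n,{k:v for k,v in d.items() if k!="color"})
E
```

```text
pics
{'clock': 0.0, 'qpos': array([ 1.14901102e+00,  2.76590495e-01,  1.50612872e+00, -1.52066129e-06,
        1.36071092e+00, -1.21013232e-01]), 'qd': array([-0.0008874 , -0.00057665, -0.00077167, -0.00103543,  0.00100478,
        0.00065628]), 'effort': array([ 1.78899205e-03, -4.16791105e+01, -2.45802355e+01,  6.35840274e-05,
        1.09407454e-02,  8.99209539e-06]), 'position': array([0.17014217, 0.54869517, 0.23044405]), 'ee_rot': array([-0.6984996 ,  0.69975162, -0.10611211,  0.10576481]), 'contact_force': array([-0.83908256,  0.28502222,  0.27889894]), 'moment': array([-0.01897718,  0.03061237, -0.03419004]), 'width': 0.08524500829430869}
0.0187
scene {'mtx': array([[445.53980734,   0.        , 318.82106684],
       [  0.        , 445.53980734, 227.84267189],
       [  0.        ,   0.        ,   1.        ]]), 'R': array([[-0.31999496,  0.94729144, -0.01556161],
       [ 0.58873693,  0.18595269, -0.78664504],
       [-0.74228839, -0.26088414, -0.61720938]]), 't': array([ 0.17760699, -0.24251343,  1.30529642])}
top {'mtx': array([[573.20973632,   0.        , 322.22885997],
       [  0.        , 573.20973632, 241.4667747 ],
       [  0.        ,   0.        ,   1.        ]]), 'R': array([[ 0.02738176, -0.99960896, -0.00567204],
       [-0.98312066, -0.0259024 , -0.18111552],
       [ 0.18089778,  0.01053557, -0.98344547]]), 't': array([-0.00158728,  0.53179005,  1.04437076])}
wrist {'mtx': array([[364.65712944,   0.        , 319.01502011],
       [  0.        , 364.65712944, 234.90175504],
       [  0.        ,   0.        ,   1.        ]]), 'tool_from_camera': array([[-6.36891704e-04,  9.53501917e-01,  3.01386279e-01,
        -7.69972629e-02],
       [-5.20124825e-04, -3.01386615e-01,  9.53501881e-01,
        -1.42668307e-01],
       [ 9.99999662e-01,  4.50518952e-04,  6.87890652e-04,
         5.43786104e-04],
       [ 0.00000000e+00,  0.00000000e+00,  0.00000000e+00,
         1.00000000e+00]])}
```

View pics/scene0.png

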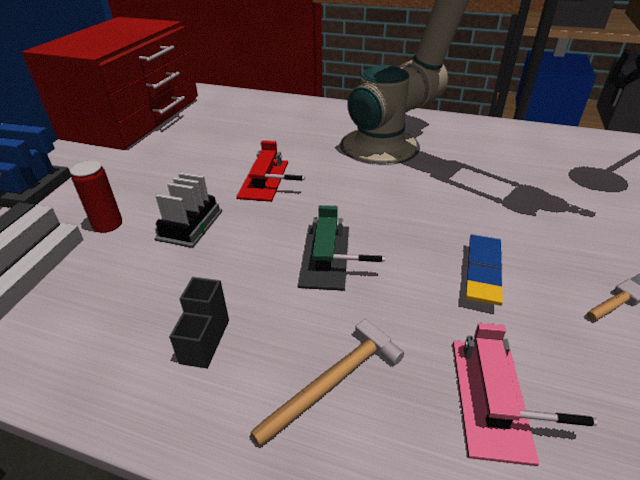

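View pics/top0.png

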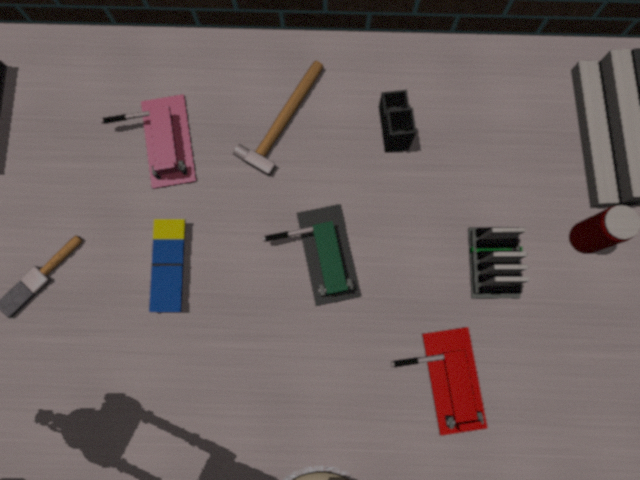

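View pics/wrist0.png

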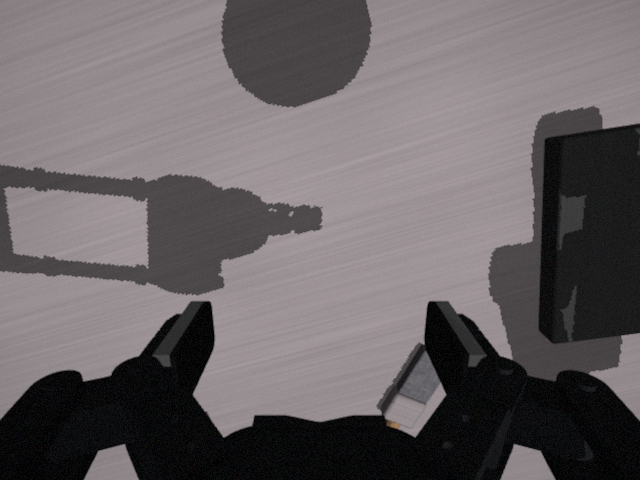

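The top view shows the coupon at (168,265), the green cradle at (327,255) and the rack at (497,260). The red and pink cradles are decoys. Next I measure by colour masks in both views.

```bash
cat > h.py <<'E'
import numpy as np, cv2
from rig import *
from scipy.spatial.transform import Rotation as Rn
def Rq(q): return Rn.from_quat(np.roll(q,-1)).as_matrix()
def cam(name):
    s=get_state(); d=get_image(name)
    if name=="wrist":
        T=np.array(d["tool_from_camera"]); Rt=Rq(s["ee_rot"]); 
        Rwc=Rt@T[:3,:3]; c=Rt@T[:3,3]+s["position"]
        d["R"]=Rwc.T; d["t"]=-Rwc.T@c
    return d
def ray(d,uv):
    uv=np.atleast_2d(uv).astype(float)
    v=np.c_[(uv-d["mtx"][:2,2])/d["mtx"][0,0],np.ones(len(uv))]@d["R"]
    return -d["R"].T@d["t"], v/np.linalg.norm(v,axis=1)[:,None]
def plane(d,uv,z):
    c,v=ray(d,uv); return c+v*((z-c[2])/v[:,2])[:,None]
def tri(obs):
    A=np.zeros((3,3));b=np.zeros(3);L=[]
    for d,uv in obs:
        c,v=ray(d,uv);P=np.eye(3)-np.outer(v[0],v[0]);A+=P;b+=P@c;L.append((c,P))
    X=np.linalg.solve(A,b); return X,[np.linalg.norm(P@(X-c)) for c,P in L]
def proj(d,X):
    p=np.atleast_2d(X)@d["R"].T+d["t"]; return p[:,:2]/p[:,2:]*d["mtx"][0,0]+d["mtx"][:2,2]
def mask(im,lo,hi): return cv2.inRange(cv2.cvtColor(im,cv2.COLOR_BGR2HSV),np.array(lo),np.array(hi))
def big(m,roi=None):
    if roi is not None:
        k=np.zeros_like(m);x0,y0,x1,y1=roi;k[y0:y1,x0:x1]=m[y0:y1,x0:x1];m=k
    c,_=cv2.findContours(m,cv2.RETR_EXTERNAL,cv2.CHAIN_APPROX_NONE)
    return max(c,key=cv2.contourArea)
def save(im,n,roi=None,f=1):
    if roi: x0,y0,x1,y1=roi; im=im[y0:y1,x0:x1]
    cv2.imwrite(f"pics/{n}.png",cv2.resize(im,None,fx=f,fy=f,interpolation=cv2.INTER_NEAREST))
E
python3 - <<'E'
from h import *
top=dict(cam("top"));sc=dict(cam("scene"))
np.savez("c0.npz",**{f"{a}_{k}":v for a,d in(("top",top),("scene",sc)) for k,v in d.items()})
save(top["color"],"topcr",(255,195,375,310),6)
save(top["color"],"toprk",(460,215,540,305),6)
save(sc["color"],"sccr",(290,195,400,295),6)
save(sc["color"],"scrk",(145,165,235,255),6)
for n,d,roi in(("top",top,(130,200,200,330)),("sc",sc,(450,225,520,315))):
    h=cv2.cvtColor(d["color"],cv2.COLOR_BGR2HSV)
    m=mask(d["color"],(18,120,60),(118,255,255))
    c=big(m,roi); r=cv2.minAreaRect(c); print(n,r)
    print(cv2.approxPolyDP(c,4,True).reshape(-1,2).tolist())
    y=big(mask(d["color"],(18,120,60),(40,255,255)),roi); print(cv2.approxPolyDP(y,3,True).reshape(-1,2).tolist())
    print(plane(d,cv2.boxPoints(r),0.033).round(4).tolist() if n=="top" else "")
E
```

```text
top ((166.5056610107422, 275.36981201171875), (30.927303314208984, 72.0189208984375), 2.4895529747009277)
[[155, 240], [153, 263], [181, 264], [152, 267], [150, 310], [179, 311], [183, 241]]
[[154, 220], [153, 238], [184, 238], [183, 219]]
[[0.3925, 0.3365, 0.033], [0.5312, 0.3418, 0.033], [0.5302, 0.2817, 0.033], [0.3916, 0.2777, 0.033]]
sc ((485.06756591796875, 284.0946044921875), (39.29135513305664, 36.660972595214844), 9.462321281433105)
[[469, 263], [466, 298], [500, 305], [500, 269]]
[[467, 280], [466, 298], [501, 304], [500, 286]]
```

Run:
```python
import cv2,numpy as np
a=[cv2.imread(f"pics/{n}.png") for n in("topcr","toprk","sccr","scrk")]
for n,i in zip(("topcr","toprk","sccr","scrk"),a): print(n,i.shape)
def fit(i): 
    o=np.zeros((600,800,3),np.uint8); 
    return cv2.resize(i,(min(400,int(i.shape[1]*300/i.shape[0])),300))
s=[fit(i) for i in a]
def pad(i): return np.pad(i,((0,0),(0,400-i.shape[1]),(0,0)))
s=[pad(i) for i in s]
cv2.imwrite("pics/mosaic.png",cv2.convertScaleAbs(np.vstack([np.hstack(s[:2]),np.hstack(s[2:])]),alpha=1.6))
```

```text
topcr (690, 720, 3)
toprk (540, 480, 3)
sccr (600, 660, 3)
scrk (540, 540, 3)
```

View pics/mosaic.png

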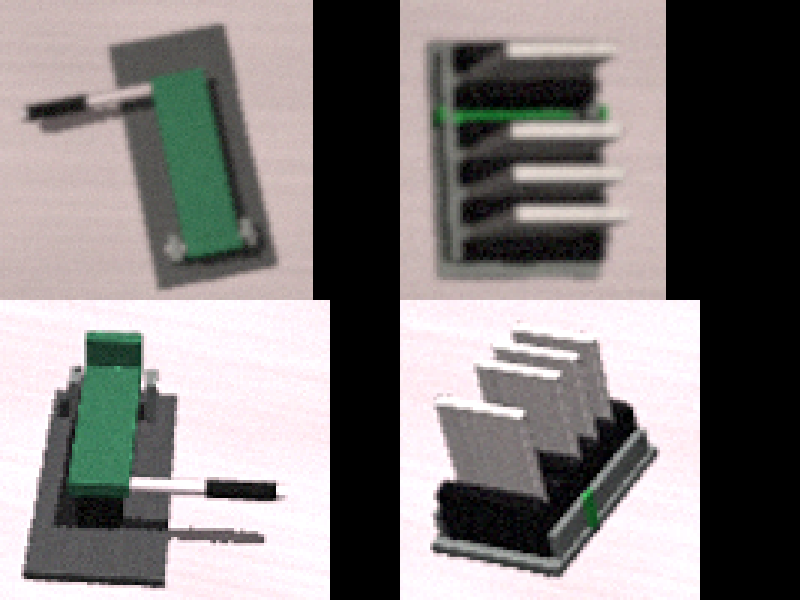

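```bash
cat >> h.py <<'E'
def load():
    z=np.load("c0.npz"); return [{k[len(a)+1:]:z[k] for k in z if k.startswith(a+"_")} for a in("top","scene")]
E
python3 - <<'E'
from h import *
top,sc=load()
def coup(d,roi):
    h=cv2.morphologyEx(mask(d["color"],(18,120,50),(118,255,255)),cv2.MORPH_CLOSE,np.ones((9,9)))
    return big(h,roi)
t=coup(top,(130,200,200,330)); s=coup(sc,(450,225,520,315))
r=cv2.minAreaRect(t);P=plane(top,cv2.boxPoints(r),0.033);print("coupon top",r,P.round(4).tolist(),P.mean(0))
q=cv2.approxPolyDP(s,5,True).reshape(-1,2);print(q.tolist());print(plane(sc,q,0.033).round(4).tolist())
# triang yellow-end corners
print(tri([(top,[154,219.5]),(sc,q[np.argmin(abs(q-[466,298]).sum(1))])]),tri([(top,[183.5,219]),(sc,[500,299])]))
# green tray
for n,d,roi in(("top",top,(290,205,370,305)),("sc",sc,(290,195,370,295))):
    c=big(mask(d["color"],(60,100,20),(90,255,255)),roi);r=cv2.minAreaRect(c);print(n,r,cv2.approxPolyDP(c,3,True).reshape(-1,2).tolist())
    if n=="top": P=plane(d,cv2.boxPoints(r),0.05);print(P.round(4).tolist())
for n,d,roi in(("top",top,(460,215,540,305)),("sc",sc,(145,165,235,255))):
    m=mask(d["color"],(50,100,20),(75,255,255)); 
    cs,_=cv2.findContours(m,cv2.RETR_EXTERNAL,cv2.CHAIN_APPROX_NONE)
    for c in cs:
        x,y,w,h=cv2.boundingRect(c)
        if roi[0]<x<roi[2] and roi[1]<y<roi[3]: print(n,x,y,w,h,plane(d,[[x,y+h/2],[x+w,y+h/2]],0.008).round(4).tolist())
s=get_state();print(Rq(s["ee_rot"]).round(3))
E
```

```text
coupon top ((167.42214965820312, 264.8940734863281), (32.01407241821289, 92.989990234375), 2.353296995162964) [[0.3925, 0.3365, 0.033], [0.5728, 0.3438, 0.033], [0.5718, 0.2811, 0.033], [0.3917, 0.2756, 0.033]] [0.48221136 0.30923393 0.033     ]
[[471, 235], [466, 298], [500, 305], [500, 240]]
[[0.3934, 0.2778, 0.033], [0.5768, 0.2811, 0.033], [0.5757, 0.3378, 0.033], [0.3923, 0.3347, 0.033]]
(array([0.57097194, 0.30944802, 0.03971041]), [np.float64(0.029666514631094144), np.float64(0.029666514631094248)]) (array([0.57160363, 0.3106448 , 0.03579834]), [np.float64(0.025868886434189775), np.float64(0.025868886434189668)])
top ((330.0627136230469, 257.96978759765625), (71.41846466064453, 22.15154266357422), 78.31063079833984) [[331, 222], [314, 225], [327, 294], [347, 289]]
[[0.5624, 0.0332, 0.05], [0.5723, -0.0081, 0.05], [0.4389, -0.0384, 0.05], [0.4294, 0.002, 0.05]]
sc ((325.18560791015625, 233.3581085205078), (20.551456451416016, 55.24443435668945), 7.594643592834473) [[319, 206], [312, 255], [316, 260], [332, 260], [336, 207]]
top 498 291 1 1 [[0.4492, -0.3311, 0.008], [0.4493, -0.3331, 0.008]]
top 520 248 1 2 [[0.5343, -0.3767, 0.008], [0.5343, -0.3787, 0.008]]
top 476 247 35 6 [[0.53, -0.2902, 0.008], [0.5318, -0.359, 0.008]]
top 470 247 4 5 [[0.5307, -0.2784, 0.008], [0.5309, -0.2863, 0.008]]
sc 200 221 5 13 [[0.5141, -0.2939, 0.008], [0.5108, -0.2832, 0.008]]
[[ 0.955 -0.     0.296]
 [-0.296 -0.001  0.955]
 [-0.    -1.    -0.001]]
```

```bash
python3 -m jog '[0,4,1,-1.5,0,-0.4,0, 0,9,2.5,-3.4,0,-0.8,0, 0,15,4,-5.6,0,-1.2,0, 0,21,6,-7.8,0,-1.6,0, 0,27,7.5,-10,0,-2,0, 0,33,9,-12.2,0,-2.3,0, 0,36,10,-13.4,0,-2.4,0, 0,36.9,10,-13.7,0,-2.4,0, 0,36.9,10,-13.7,0,-2.4,0]'
python3 - <<'E'
from h import *
d=cam("wrist");save(d["color"],"w1");s=get_state();print(s["position"],Rq(s["ee_rot"]).round(3),s["qpos"])
np.savez("w1.npz",**d)
E
```

```text
clock: 1.38
position: [0.4823, 0.309, 0.1313]
ee_rot: [0.707, -0.707, -0.011, 0.012]
contact_force: [0.1, 0.5, 0.6]
width: 0.0857
[0.48165855 0.30958563 0.13152712] [[ 0.999 -0.001 -0.034]
 [ 0.034  0.001  0.999]
 [-0.001 -1.     0.001]] [ 4.49206066e-01  3.44625091e-01  1.66458992e+00  9.44825843e-04
  1.13254816e+00 -1.15614389e+00]
```

View pics/w1.png

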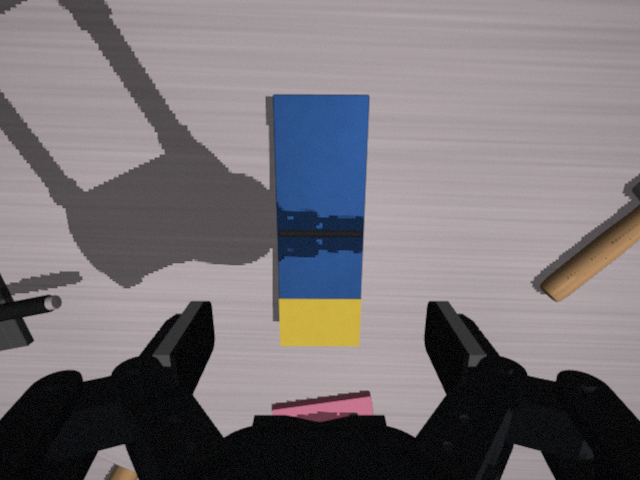

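```bash
cat >> h.py <<'E'
def quad(c):
    c=cv2.convexHull(c)
    e=1
    while True:
        q=cv2.approxPolyDP(c,e,True)
        if len(q)<=4: return q.reshape(-1,2)
        e+=.5
E
python3 - <<'E'
from h import *
d=dict(np.load("w1.npz"))
m=cv2.morphologyEx(mask(d["color"],(18,100,40),(118,255,255)),cv2.MORPH_CLOSE,np.ones((11,11)))
q=quad(big(m,(230,60,420,380)));print(q.tolist())
q=q[np.lexsort((q[:,0],q[:,1]))]  # top row two, bottom row two
a,b=sorted(q[:2].tolist());c,e=sorted(q[2:].tolist())
P=plane(d,[a,b,c,e],0.033);print(P.round(4))
for i,j in((0,1),(2,3),(0,2),(1,3)): v=P[j]-P[i];print(np.linalg.norm(v),np.degrees(np.arctan2(v[1],v[0])))
print(P.mean(0))
top,sc=load()
# two-view height: wrist corners with top / scene corners
T=[[150.5,311],[180.5,312],[153.5,219],[184.5,219]]  
for i,(w,t) in enumerate(zip([a,b,c,e],T)): print(tri([(d,w),(top,t)]))
S=[[471,235],[500,240],[466,298],[500,305]]
for w,t in zip([a,b,c,e],[[500,240],[471,235],[500,305],[466,298]]): print("sc",tri([(d,w),(sc,t)]))
E
```

```text
[[367, 95], [358, 345], [281, 345], [273, 96]]
[[0.3925 0.2782 0.033 ]
 [0.39   0.3363 0.033 ]
 [0.571  0.2836 0.033 ]
 [0.569  0.3425 0.033 ]]
0.05813475471873259 92.49732556584502
0.058986768956975154 91.88290982715824
0.17853579035072126 1.7136608443934078
0.17915871221653523 1.9877966543039802
[0.48063833 0.31015221 0.033     ]
(array([0.39231186, 0.29474711, 0.15726767]), [np.float64(0.0071738424520823), np.float64(0.007173842452082347)])
(array([ 0.38955833,  0.35176034, -0.20506367]), [np.float64(0.02006609490908405), np.float64(0.020066094909084013)])
(array([0.54076157, 0.30430113, 0.10312119]), [np.float64(0.020835238525463293), np.float64(0.020835238525463318)])
(array([ 0.59047385,  0.322924  , -0.01561318]), [np.float64(0.027506307764144425), np.float64(0.0275063077641445)])
sc (array([0.40003687, 0.30642278, 0.04720768]), [np.float64(0.027127872133934278), np.float64(0.02712787213393428)])
sc (array([0.3907743 , 0.30681395, 0.0349006 ]), [np.float64(0.02904543817823493), np.float64(0.02904543817823485)])
sc (array([0.57434124, 0.31044761, 0.03571295]), [np.float64(0.02711601209939895), np.float64(0.02711601209939902)])
sc (array([0.56903611, 0.31210932, 0.03003877]), [np.float64(0.030526340068377747), np.float64(0.0305263400683778)])
```

Run:
```python
from h import *
d=dict(np.load("w1.npz"));top,sc=load()
W=[[273,95.5],[368.5,95.5],[281,346],[359.5,346]]
for w,t,s in zip(W,[[180.5,312],[150.5,311],[184.5,219],[153.5,219]],[[471,235],[500,240],[466,298],[500,305]]):
    print(tri([(d,w),(sc,s)]),tri([(d,w),(sc,s),(top,t)])[0])
```

```text
(array([0.3921684 , 0.27801335, 0.03205961]), [np.float64(0.00010092537673058221), np.float64(0.00010092537673060063)]) [0.39191174 0.27794466 0.03177794]
(array([0.39008985, 0.33622825, 0.03141599]), [np.float64(0.001215919184647741), np.float64(0.001215919184647648)]) [0.39108939 0.33569961 0.03208394]
(array([0.57385018, 0.2823474 , 0.02998465]), [np.float64(0.0009314065854433222), np.float64(0.0009314065854433391)]) [0.57326687 0.28274311 0.0300231 ]
(array([0.57180079, 0.34140381, 0.0295953 ]), [np.float64(0.002812186074117358), np.float64(0.002812186074117375)]) [0.57141049 0.34229524 0.02992253]
```

```bash
python3 -m jog '[0,0.1,-1,-3,0,0,0, 0,0.3,-2,-9,0,0,0, 0,0.4,-3,-15,0,0,0, 0,0.6,-3,-20,0,0,0, 0,0.6,-3,-22,0,0,0, 0,0.6,-3,-22,0,0,0, 0,0.6,-3,-22,0,0,0]'
python3 - <<'E'
from h import *
d=cam("wrist");save(d["color"],"w2");np.savez("w2.npz",**d);print(get_state()["position"])
E
python3 -m jog '[0,0,0,-3,0,0,0, 0,0,0,-8,0,0,0, 0,0,0,-12,0,0,0, 0,0,0,-13,0,0,0, 0,0,0,-13,0,0,0]'
python3 - <<'E'
from h import *
d=cam("wrist");save(d["color"],"w3");np.savez("w3.npz",**d);print(get_state()["position"])
E
```

```text
clock: 2.3
position: [0.4954, 0.091, 0.1617]
ee_rot: [0.707, -0.707, -0.013, 0.012]
contact_force: [0.7, -0.9, -0.6]
width: 0.0854
[0.49544205 0.09101328 0.16153838]
clock: 2.98
position: [0.5003, -0.0397, 0.1612]
ee_rot: [0.707, -0.707, -0.012, 0.012]
contact_force: [-0.0, 0.3, -0.1]
width: 0.0855
[ 0.50016661 -0.03916124  0.16119304]
```

View pics/w2.png

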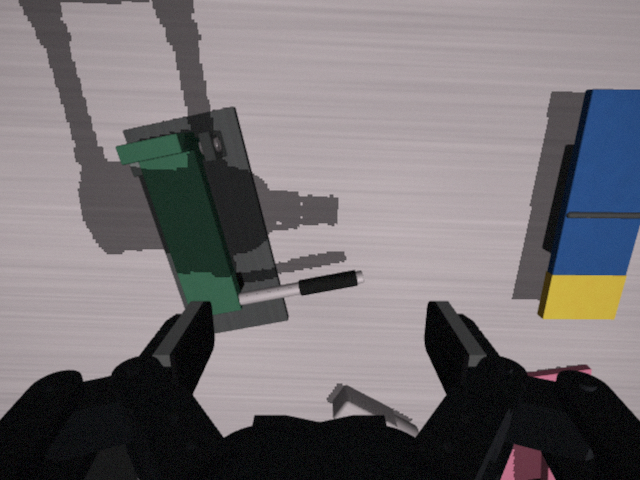

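View pics/w3.png

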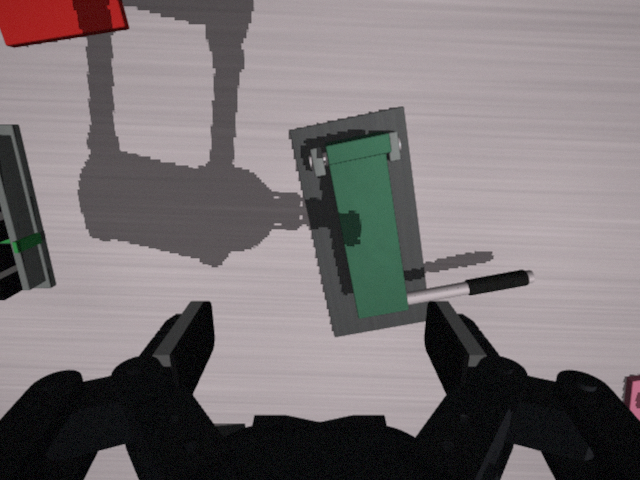

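Run:
```python
from h import *
a=dict(np.load("w2.npz"))["color"];b=dict(np.load("w3.npz"))["color"]
f=lambda i,r:cv2.convertScaleAbs(cv2.resize(i[r[1]:r[3],r[0]:r[2]],(400,600),interpolation=cv2.INTER_CUBIC),alpha=2.2)
cv2.imwrite("pics/zc.png",np.hstack([f(a,(105,95,265,335)),f(b,(280,95,440,335))]))
```

```text
(no output)
```

View pics/zc.png

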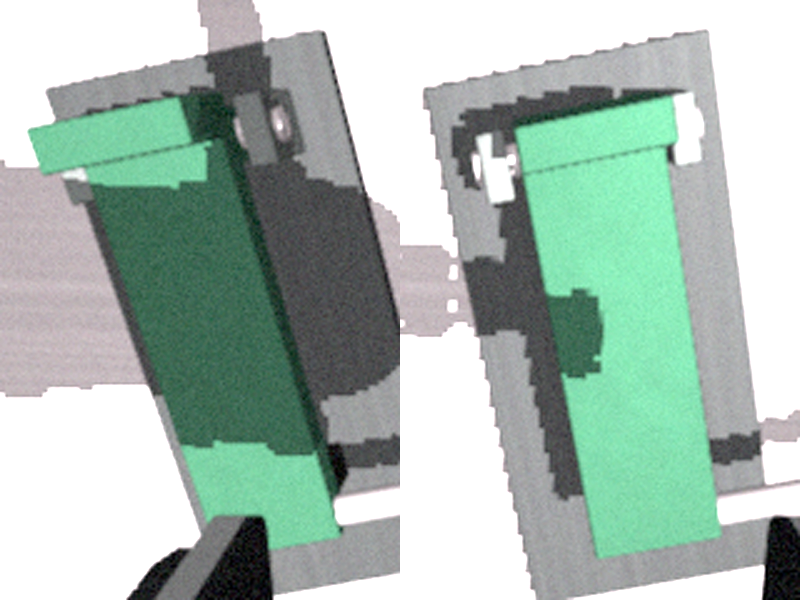

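Run:
```python
from h import *
a=dict(np.load("w2.npz"));b=dict(np.load("w3.npz"))
for n,p,q in(("ledgeL",[121.8,164.2],[330,164.2]),("ledgeR",[181.4,152.2],[392,152.2]),("bedR",[241,309.8],[408,308.2]),("barTip",[363,277],[533,276])): print(n,tri([(a,p),(b,q)]))
L=plane(b,[[330,164.2],[392,152.2]],.072);B=plane(b,[[358.8,317.8],[408,308.2]],.05);print(L.round(4),B.round(4))
l=L.mean(0);e=B.mean(0);v=(e-l)[:2];print("len",np.linalg.norm(v),np.degrees(np.arctan2(v[1],v[0])),np.degrees(np.arctan2(*( (L[1]-L[0])[[1,0]])))-90,np.degrees(np.arctan2(*( (B[1]-B[0])[[1,0]])))-90)
# base corners z=.008
for roi in [0]:
    base=np.array([[425/1,88],[708,31]]); uv=np.c_[(base[:,0]-400)/2.5+280,base[:,1]/2.5+95];P=plane(b,uv,.008);print("base hinge end",P.round(4),P.mean(0))
    P2=plane(b,[[335.5,336],[425,318]],.008);print("base far",P2.round(4),P2.mean(0),np.linalg.norm(P2.mean(0)-P.mean(0)))
# bar: black grip mask
for d,roi in((a,(295,265,370,300)),(b,(465,265,540,300))):
    m=mask(d["color"],(0,0,0),(180,255,55));c=big(m,roi);r=cv2.minAreaRect(c);print(r,plane(d,[r[0]],.044))
```

```text
ledgeL (array([ 0.44984458, -0.03378116,  0.0725931 ]), [np.float64(2.1770206746293703e-05), np.float64(2.1770206746304433e-05)])
ledgeR (array([0.44108953, 0.0042874 , 0.07299038]), [np.float64(5.598479564634989e-05), np.float64(5.59847956464252e-05)])
bedR (array([0.56231397, 0.03302035, 0.04931618]), [np.float64(0.0006259781935065446), np.float64(0.0006259781935065229)])
barTip (array([0.53267476, 0.12700729, 0.04626833]), [np.float64(0.0003067716277195779), np.float64(0.00030677162771964645)])
[[ 0.4499 -0.0338  0.072 ]
 [ 0.4412  0.0045  0.072 ]] [[ 0.571  -0.0051  0.05  ]
 [ 0.5612  0.0327  0.05  ]]
len 0.12383908539585269 13.27847010888657 12.832784576312477 14.465388850520725
base hinge end [[ 0.4321 -0.0638  0.008 ]
 [ 0.4123  0.0227  0.008 ]] [ 0.42221193 -0.02056974  0.008     ]
base far [[ 0.6153 -0.0194  0.008 ]
 [ 0.5935  0.0617  0.008 ]] [0.60439488 0.02116437 0.008     ] 0.18690201411043536
((327.52801513671875, 282.4040222167969), (14.758049964904785, 57.78000259399414), 79.69515228271484) [[0.53959371 0.10001617 0.044     ]]
((496.72802734375, 282.0039978027344), (14.936933517456055, 62.073246002197266), 79.69515228271484) [[0.5393256  0.10117775 0.044     ]]
```

```bash
python3 -m jog '[0,0.2,-1,-3,0,0,0, 0,0.7,-2.5,-9,0,0,0, 0,1.2,-4,-15,0,0,0, 0,1.6,-4,-20,0,0,0, 0,1.8,-4,-23,0,0,0, 0,1.8,-4,-23,0,0,0, 0,1.8,-4,-23,0,0,0]'
python3 - <<'E'
from h import *
d=cam("wrist");save(d["color"],"w4");np.savez("w4.npz",**d);print(get_state()["position"])
E
python3 -m jog '[0,0,0,-3,0,0,0, 0,0,0,-7,0,0,0, 0,0,0,-9,0,0,0, 0,0,0,-9,0,0,0, 0,0,0,-9,0,0,0]'
python3 - <<'E'
from h import *
d=cam("wrist");save(d["color"],"w5");np.savez("w5.npz",**d);print(get_state()["position"])
E
```

```text
clock: 3.9
position: [0.5262, -0.2676, 0.201]
ee_rot: [0.708, -0.706, -0.012, 0.013]
contact_force: [-0.4, 0.1, -0.3]
width: 0.0855
[ 0.5261628  -0.26755636  0.20114626]
clock: 4.58
position: [0.5291, -0.358, 0.2012]
ee_rot: [0.708, -0.706, -0.012, 0.013]
contact_force: [0.1, -0.0, -0.1]
width: 0.0849
[ 0.52915759 -0.3580288   0.2013161 ]
```

View pics/w4.png

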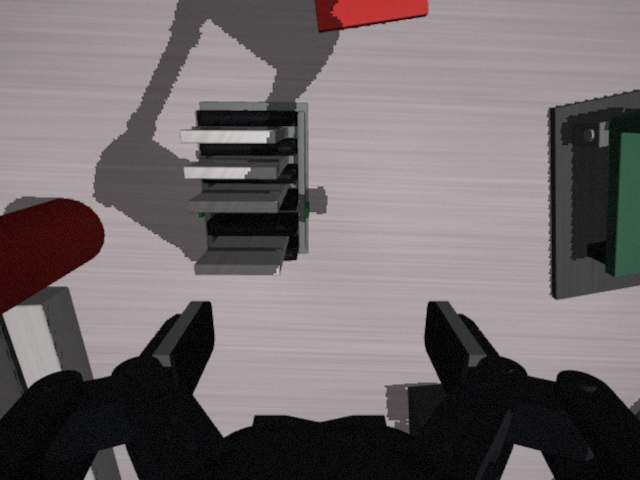

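View pics/w5.png

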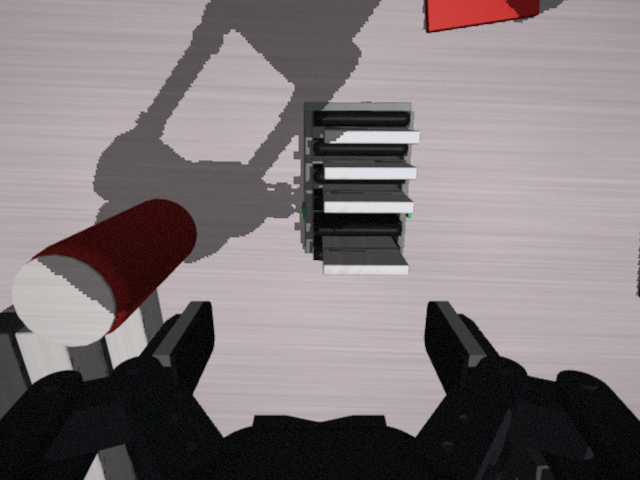

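```bash
python3 -m jog '[0,3,0,1,0,0,0, 0,7,0,3,0,0,0, 0,8,0,3.5,0,0,0, 0,8,0,3.5,0,0,0, 0,8,0,3.5,0,0,0]'
python3 - <<'E'
from h import *
d=cam("wrist");save(d["color"],"w6");np.savez("w6.npz",**d);print(get_state()["position"])
cv2.imwrite("pics/w6z.png",cv2.convertScaleAbs(cv2.resize(d["color"][40:190,220:420],None,fx=4,fy=4,interpolation=cv2.INTER_CUBIC),alpha=1.6))
E
```

```text
clock: 5.25
position: [0.6069, -0.3221, 0.2014]
ee_rot: [-0.707, 0.707, 0.012, -0.012]
contact_force: [0.2, -0.2, -0.8]
width: 0.0856
[ 0.60687978 -0.32235254  0.20142071]
```

View pics/w6z.png

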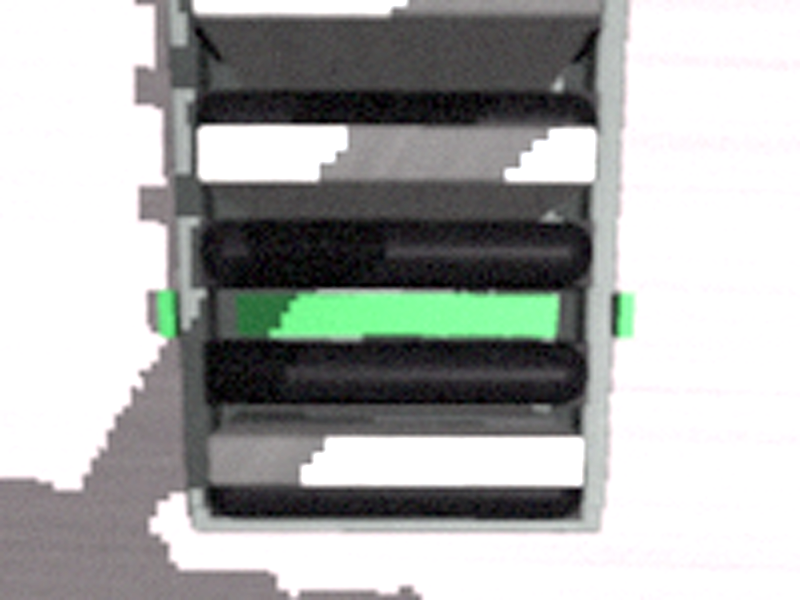

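Run:
```python
from h import *
d=dict(np.load("w6.npz"));im=d["color"]
Z=lambda p:np.array(p,float)/4+[220,40]
g=mask(im,(50,90,20),(85,255,255)); c=big(g,(270,100,370,140)); r=cv2.minAreaRect(c); x=cv2.boundingRect(c);print(r,x)
print("strip",plane(d,[np.array(r[0])+.0],.008), plane(d,Z([[237,315],[558,314]]),.008))
for roi in((250,100,266,140),(368,100,385,140)):
    m=cv2.moments(big(g,roi));u=[m['m10']/m['m00'],m['m01']/m['m00']];print(u,plane(d,[u],.02),plane(d,[u],.008))
F=plane(d,Z([[202,255],[592,255],[207,372],[588,372]]),.047);print("fins",F.round(4),F.mean(0), np.degrees(np.arctan2(F[0,1]-F[1,1],F[0,0]-F[1,0])))
# inside edges of fins
E=plane(d,Z([[230,288],[570,288],[230,341],[570,341]]),.045);print(E.round(4),E.mean(0))
# rack corners
R=plane(d,Z([[195,530],[602,530]]),.0);print(R)
# shorts tops at .108 via outlines
S=plane(d,Z([[197,153],[597,153],[210,460],[583,460]]),.108);print("shorts",S.round(4))
```

```text
((319.0, 118.5), (11.0, 80.0), 90.0) (279, 113, 81, 12)
strip [[ 0.52901631 -0.32415815  0.008     ]] [[ 0.53043752 -0.35903808  0.008     ]
 [ 0.52778139 -0.2886164   0.008     ]]
[261.6995305164319, 118.23474178403755] [[ 0.53053072 -0.37264337  0.02      ]] [[ 0.53054126 -0.37443512  0.008     ]]
[375.5, 118.5] [[ 0.5273989  -0.27634788  0.02      ]] [[ 0.52729348 -0.2745743   0.008     ]]
fins [[ 0.5197 -0.3617  0.047 ]
 [ 0.5171 -0.287   0.047 ]
 [ 0.5413 -0.3609  0.047 ]
 [ 0.5387 -0.2861  0.047 ]] [ 0.52918225 -0.32392269  0.047     ] -88.00910383076923
[[ 0.5255 -0.3566  0.045 ]
 [ 0.5232 -0.2905  0.045 ]
 [ 0.5353 -0.3566  0.045 ]
 [ 0.533  -0.2898  0.045 ]] [ 0.52924316 -0.32338152  0.045     ]
[[ 0.57888641 -0.36962187  0.        ]
 [ 0.57557539 -0.27415884  0.        ]]
shorts [[ 0.5075 -0.3547  0.108 ]
 [ 0.5054 -0.295   0.108 ]
 [ 0.5525 -0.3529  0.108 ]
 [ 0.5504 -0.2937  0.108 ]]
```

```bash
python3 -m jog '[0,-0.5,0,3,0,0,0, 0,-1.5,0,9,0,0,0, 0,-2.5,0,15,0,0,0, 0,-3.5,0,21,0,0,0, 0,-4.5,0,27,0,0,0, 0,-5.5,1,33,0,0,0, 0,-6.5,2,39,0,0,0, 0,-7.5,3,45,0,0,0, 0,-8.5,4,51,0,0,0, 0,-9.5,5,57,0,0,0, 0,-10.3,6.5,62,0,0,0, 0,-10.4,7,63.6,0,0,0]'
python3 -m jog '[0,0,0,0,0,0,0, 0,0,0,0,0,0,0]'
python3 - <<'E'
from h import *
s=get_state();print(s["position"],Rq(s["ee_rot"]).round(4))
d=cam("wrist");save(d["color"],"w7");np.savez("w7.npz",**d)
m=cv2.morphologyEx(mask(d["color"],(18,100,40),(118,255,255)),cv2.MORPH_CLOSE,np.ones((11,11)))
q=quad(big(m,(230,60,420,380)));q=q[np.argsort(q[:,1])];P=plane(d,q+.25,.033);print(q.tolist(),P.mean(0))
R=Rq(s["ee_rot"]);print("delta tool cm",R.T@(P.mean(0)-s["position"])*100)
E
```

```text
clock: 6.8
position: [0.4808, 0.3114, 0.1307]
ee_rot: [-0.707, 0.707, 0.012, -0.013]
contact_force: [0.6, -0.7, -0.7]
width: 0.0855
clock: 7.05
position: [0.4828, 0.3085, 0.1318]
ee_rot: [-0.707, 0.707, 0.012, -0.011]
contact_force: [0.2, -1.0, 0.4]
width: 0.0851
[0.48283901 0.30846234 0.13180533] [[ 9.995e-01  8.000e-04 -3.290e-02]
 [ 3.290e-02 -6.000e-04  9.995e-01]
 [ 7.000e-04 -1.000e+00 -6.000e-04]]
[[367, 94], [274, 95], [359, 344], [281, 344]] [0.48091636 0.30999046 0.033     ]
delta tool cm [-0.19441993  9.88028917  0.16533673]
```

```bash
python3 -m jog '[0,-0.2,3,0.2,0,0,0, 0,-0.2,7,0.2,0,0,0, 0,-0.2,10.5,0.2,0,0,0, 0,-0.2,12,0.2,0,0,0, 0,-0.2,12.6,0.2,0,0,0, 0,-0.2,12.6,0.2,0,0,0, 120,-0.2,12.6,0.2,0,0,0, 120,-0.2,12.6,0.2,0,0,0, 120,-0.2,12.6,0.2,0,0,0, 120,-0.2,12.6,0.2,0,0,0]' 60
python3 - <<'E'
from h import *
print(get_state());d=cam("wrist");save(d["color"],"w8")
E
```

```text
clock: 8.35
position: [0.481, 0.3122, 0.0069]
ee_rot: [0.707, -0.707, -0.013, 0.011]
contact_force: [-0.6, -2.0, 5.9]
width: 0.0589
{'clock': 8.35, 'qpos': array([ 4.54694199e-01,  4.81990522e-01,  1.80989596e+00, -6.64376576e-04,
        8.47174210e-01, -1.15045021e+00]), 'qd': array([ 0.00095954,  0.00061784, -0.00033568,  0.00113072, -0.00058562,
        0.0022187 ]), 'effort': array([ 6.88439067e-01, -4.29860580e+01, -1.61873478e+01,  3.25625762e-01,
       -3.61985117e-01,  1.16294388e-03]), 'position': array([0.48098712, 0.31218115, 0.00688453]), 'ee_rot': array([ 0.70721889, -0.70677957, -0.01318408,  0.01141302]), 'contact_force': array([-0.56249502, -2.0079764 ,  5.85686899]), 'moment': array([-0.2283151 ,  0.06130039,  0.03891492]), 'width': 0.05885820473410166}
```

View pics/w8.png

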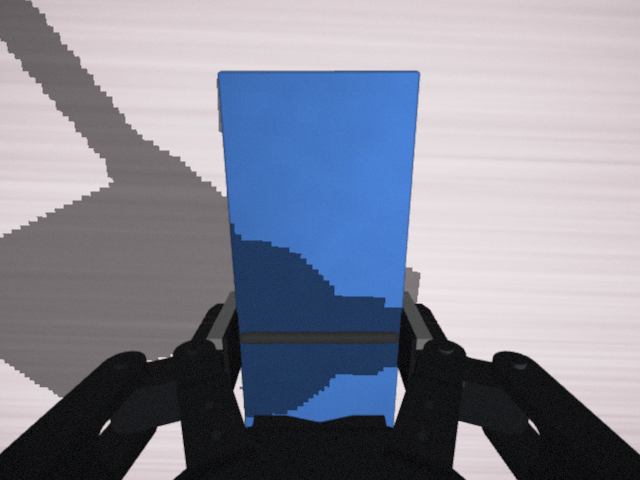

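```bash
python3 -m jog '[120,0,-2,0,0,0,0, 120,0,-5,0,0,0,0, 120,0,-8.5,0,0,0,0, 120,0,-10,0,0,0,0, 120,0,-10,0,0,0,0]'
python3 - <<'E'
from h import *
s=get_state();d=cam("wrist");save(d["color"],"w9");np.savez("w9.npz",**d);R=Rq(s["ee_rot"])
m=cv2.morphologyEx(mask(d["color"],(95,100,40),(118,255,255)),cv2.MORPH_OPEN,np.ones((3,3)))
c=big(m,(180,30,460,330));q=quad(c);print(q.tolist())
T=d["tool_from_camera"];K=d["mtx"]
for p in ([219,71],[419,71],[240,340],[400,340]):
    v=T[:3,:3]@np.array([(p[0]-K[0,2])/K[0,0],(p[1]-K[1,2])/K[1,1],1]);o=T[:3,3];print(p,(o+v*((-.026-o[1])/v[1])).round(4))
top=cam("top");save(top["color"],"t9");print(s["position"],s["contact_force"],s["width"],R.round(3))
E
```

```text
clock: 9.02
position: [0.4806, 0.3123, 0.1062]
ee_rot: [0.707, -0.707, -0.013, 0.011]
contact_force: [0.2, -0.2, -2.7]
width: 0.0588
[[418, 72], [399, 329], [239, 329], [219, 72]]
[219, 71] [-0.0904 -0.026  -0.0289]
[419, 71] [-0.0905 -0.026   0.0299]
[240, 340] [ 0.0008 -0.026  -0.0286]
[400, 340] [ 0.0008 -0.026   0.0305]
[0.48056484 0.31229443 0.10618364] [ 0.20911084 -0.15114691 -2.68449485] 0.058798406305129634 [[ 0.999  0.002 -0.034]
 [ 0.034  0.001  0.999]
 [ 0.002 -1.     0.001]]
```

View pics/w9.png

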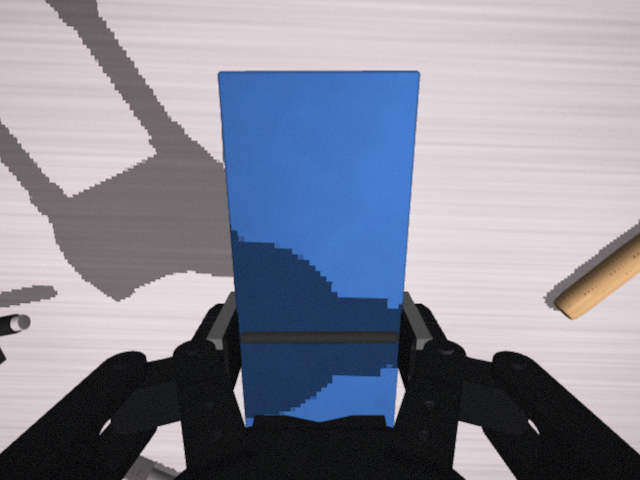

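```bash
python3 -m jog '[120,0.5,0,-3,0,-0.2,0, 120,1.2,0,-8,0,-0.5,0, 120,2,0,-13,0,-0.8,0, 120,2.8,0,-18.5,0,-1.1,0, 120,3.6,0,-24,0,-1.3,0, 120,4.3,0,-28.5,0,-1.4,0, 120,4.5,0,-30.4,0,-1.4,0, 120,4.6,0,-30.8,0,-1.4,0, 120,4.6,0,-30.8,0,-1.4,0, 120,4.6,0,-30.8,0,-1.4,0]'
python3 - <<'E'
from h import *
s=get_state();R=Rq(s["ee_rot"]);print(s["position"],R.round(4))
d=cam("wrist");save(d["color"],"w10");np.savez("w10.npz",**d)
h=np.array([.974,.2267,0]);P=np.array([.5327,.006,0])+.004*h;D=P-s["position"];D[2]=0
print("tool cm",R.T@D*100,"yaw",np.degrees(np.arctan2(R[1,0],R[0,0])))
E
```

```text
clock: 10.38
position: [0.5363, 0.0072, 0.1051]
ee_rot: [0.703, -0.702, -0.081, 0.082]
contact_force: [0.2, 0.4, -0.8]
width: 0.0582
[0.53625881 0.00715898 0.10512137] [[ 9.734e-01 -5.000e-04 -2.292e-01]
 [ 2.292e-01  7.000e-04  9.734e-01]
 [-4.000e-04 -1.000e+00  8.000e-04]]
tool cm [ 2.70401917e-02 -3.62036110e-05 -3.22761309e-02] yaw 13.25282708719485
```

View pics/w10.png

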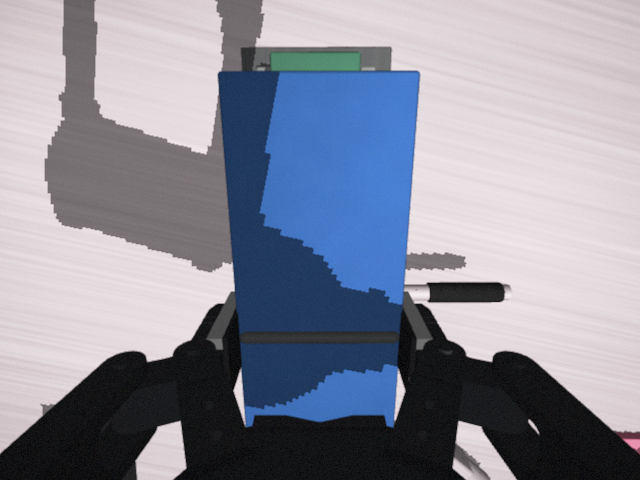

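Run:
```python
from h import *
d=dict(np.load("w10.npz"));im=d["color"];s=get_state();R=Rq(s["ee_rot"])
g=mask(im,(60,90,20),(95,255,255));c=big(g,(240,40,400,75)).reshape(-1,2);print(c.min(0),c.max(0))
for col in (275,295,315,335,355): print(col,c[c[:,0]==col,1].min(),end=" ")
y=50+np.arange(0,1)
for yy in (54,60,66):
    r=c[c[:,1]==yy,0];print(yy,r.min(),r.max())
    P=plane(d,[[r.min(),yy+.5],[r.max()+1,yy+.5]],.072);print(((P-s["position"])@R).round(4))
```

```text
[270  52] [359  70]
275 53 295 53 315 53 335 53 355 53 54 271 359
[[-0.1039  0.0332 -0.0204]
 [-0.1039  0.0333  0.0185]]
60 271 359
[[-0.1015  0.0332 -0.0205]
 [-0.1015  0.0333  0.0186]]
66 271 359
[[-0.0991  0.0332 -0.0206]
 [-0.0991  0.0333  0.0187]]
```

```bash
python3 -m jog '[120,0,2,-0.1,0,0,0, 120,0,4.5,-0.2,0,0,0, 120,0,6,-0.2,0,0,0, 120,0,6.8,-0.2,0,0,0, 120,0,7,-0.2,0,0,0, 120,0,7,-0.2,0,0,0, 120,0,7,-0.2,0,0,0]'
python3 - <<'E'
from h import *
s=get_state();R=Rq(s["ee_rot"]);print(s["position"],R.round(4))
d=cam("wrist");save(d["color"],"w11");np.savez("w11.npz",**d)
sc=cam("scene");save(sc["color"],"s11",(260,170,420,310),5)
E
```

```text
clock: 11.3
position: [0.5377, 0.0037, 0.036]
ee_rot: [-0.702, 0.703, 0.082, -0.081]
contact_force: [0.0, -0.6, -1.8]
width: 0.0583
[0.53768773 0.0037116  0.03595044] [[ 9.737e-01  1.500e-03 -2.278e-01]
 [ 2.278e-01 -1.000e-04  9.737e-01]
 [ 1.400e-03 -1.000e+00 -4.000e-04]]
```

View pics/w11.png

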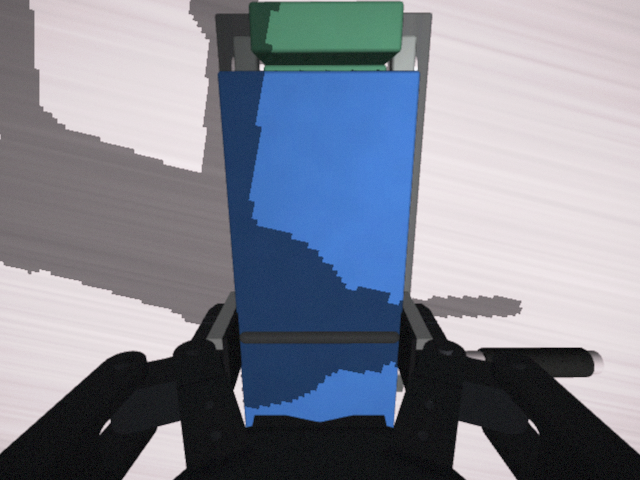

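View pics/s11.png

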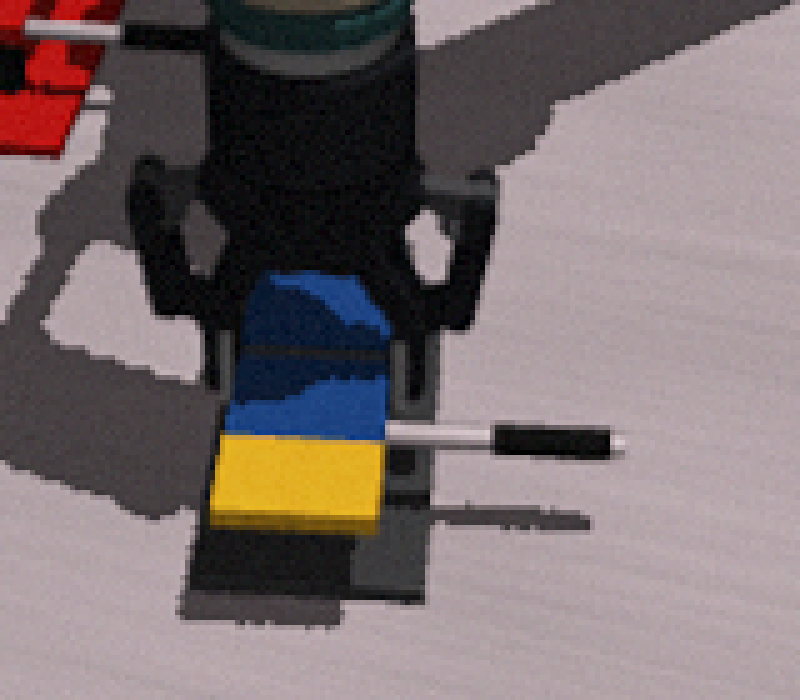

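Run:
```python
from h import *
d=dict(np.load("w11.npz"));im=d["color"];s=get_state();R=Rq(s["ee_rot"]);print(s["position"])
g=mask(im,(60,90,20),(95,255,255));c=big(g,(220,0,430,75)).reshape(-1,2)
for yy in (12,25,40):
    r=c[c[:,1]==yy,0];P=plane(d,[[r.min(),yy+.5],[r.max()+1,yy+.5]],.072);print(r.min(),r.max(),((P-s["position"])@R).round(4))
P=plane(d,[[326,50.5]],.072);print(((P-s["position"])@R).round(4))
P=plane(d,[[326,65]],.05);print(((P-s["position"])@R).round(4))
```

```text
[0.53750229 0.00370662 0.03582872]
250 402 [[-0.1028 -0.0363 -0.0173]
 [-0.1028 -0.0363  0.022 ]]
250 401 [[-0.0998 -0.0363 -0.0175]
 [-0.0998 -0.0363  0.0219]]
251 400 [[-0.0963 -0.0363 -0.0174]
 [-0.0963 -0.0363  0.0219]]
[[-0.0939 -0.0363  0.0023]]
[[-0.0933 -0.0143  0.0027]]
```

```bash
python3 -m jog '[120,0,0.2,0.17,0,0,0, 120,0,0.3,0.17,0,0,0, 120,-0.15,0.3,0.17,0,0,0, 120,-0.3,0.3,0.17,0,0,0, 120,-0.4,0.3,0.17,0,0,0, 120,-0.4,0.3,0.17,0,0,0]'
python3 - <<'E'
from h import *
s=get_state();R=Rq(s["ee_rot"]);print(s["position"],R.T@s["contact_force"])
d=cam("wrist");save(d["color"],"w12");np.savez("w12.npz",**d);im=d["color"]
g=mask(im,(60,90,20),(95,255,255));c=big(g,(220,0,430,75)).reshape(-1,2)
for yy in (12,25,40):
    r=c[c[:,1]==yy,0];P=plane(d,[[r.min(),yy+.5],[r.max()+1,yy+.5]],.072);print(r.min(),r.max(),((P-s["position"])@R).round(4))
E
```

```text
clock: 12.15
position: [0.5342, 0.0048, 0.0327]
ee_rot: [0.703, -0.702, -0.082, 0.08]
contact_force: [3.7, 2.0, -1.2]
width: 0.0586
[0.534177   0.00476259 0.03269437] [4.0551947  1.22849692 1.06535899]Traceback (most recent call last):
  File "<stdin>", line 6, in <module>
    return umr_minimum(a, axis, None, out, keepdims, initial, where)
ValueError: zero-size array to reduction operation minimum which has no identity
```

View pics/w12.png

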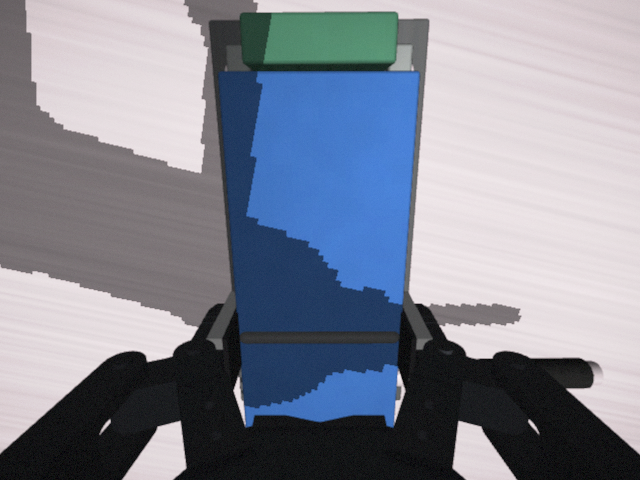

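```bash
python3 -m jog '[120,0,0.1,0,0,0,0, 120,0,0.15,0,0,0,0, 120,0,0.15,0,0,0,0, 60,0,0.15,0,0,0,0, 30,0,0.15,0,0,0,0, 0,0,0.15,0,0,0,0, 0,0,0.15,0,0,0,0]'
python3 - <<'E'
from h import *
s=get_state();R=Rq(s["ee_rot"]);print(s["position"],R.T@s["contact_force"],s["width"])
d=cam("wrist");save(d["color"],"w13");np.savez("w13.npz",**d)
E
```

```text
clock: 13.08
position: [0.5323, 0.0044, 0.0305]
ee_rot: [0.702, -0.702, -0.081, 0.081]
contact_force: [-0.2, 0.2, -0.2]
width: 0.085
[0.53233934 0.00440742 0.03052088] [-0.11687588  0.19195893  0.24342934] 0.08504583053530833
```

View pics/w13.png

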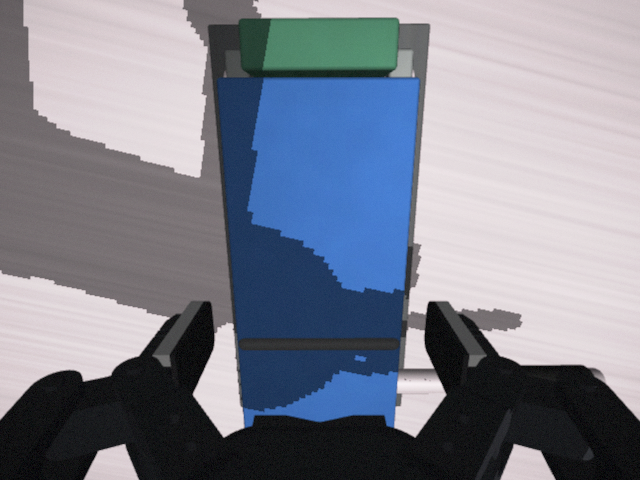

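```bash
python3 -m jog '[0,0,-2,0,0,0,0, 0,0,-6,0,0,0,0, 0,0,-9,0.5,0,1.2,0, 0,0.4,-10,1.5,0,2.5,0, 0,0.8,-10,3,0,3.8,0, 0,1.2,-10,4.5,0,5.1,0, 0,1.6,-10,5.8,0,6.4,0, 0,2,-10,7,0,7.7,0, 0,2.4,-10,8,0,9,0, 0,2.7,-10,8.8,0,10.2,0, 0,2.9,-10,9.2,0,11.25,0, 0,2.9,-10,9.4,0,11.25,0]'
python3 -m jog '[0,0,0,0,0,0,0, 0,0,0,0,0,0,0]' 40
python3 - <<'E'
from h import *
s=get_state();R=Rq(s["ee_rot"]);print(s["position"],R.round(4),s["qpos"])
d=cam("wrist");save(d["color"],"w14");np.savez("w14.npz",**d)
m=mask(d["color"],(0,0,0),(180,255,55));save(m,"m14")
E
```

```text
clock: 14.62
position: [0.5395, 0.1028, 0.1307]
ee_rot: [-0.554, 0.555, -0.439, 0.439]
contact_force: [-0.5, -0.4, 0.5]
width: 0.0852
clock: 14.88
position: [0.5396, 0.1025, 0.1308]
ee_rot: [-0.554, 0.554, -0.439, 0.439]
contact_force: [-0.2, 0.2, 0.9]
width: 0.0853
[0.53956208 0.10245667 0.13078232] [[ 2.287e-01 -1.000e-04  9.735e-01]
 [-9.735e-01 -1.000e-04  2.287e-01]
 [ 0.000e+00 -1.000e+00 -1.000e-04]] [ 6.09848203e-02  3.13180913e-01  1.71624646e+00 -5.65946708e-05
  1.11227901e+00 -1.69694339e-01]
```

View pics/w14.png

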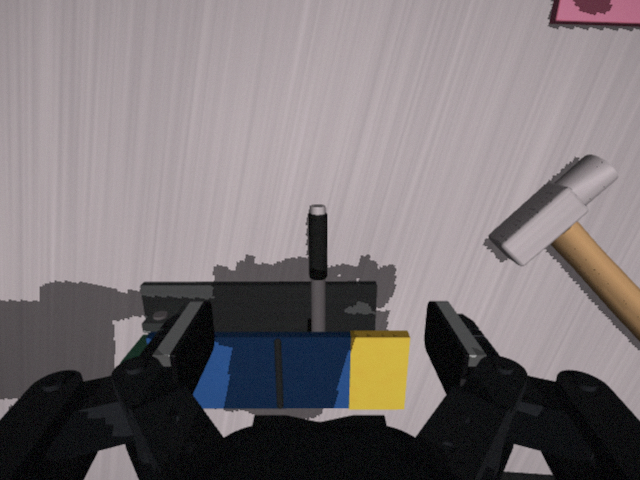

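Run:
```python
from h import *
d=dict(np.load("w14.npz"));s=get_state();R=Rq(s["ee_rot"])
P=plane(d,[[317.5,213],[317.5,277],[317.5,245]],.044);print(((P-s["position"])@R*100).round(2),P)
```

```text
[[-2.    8.68 -0.05]
 [ 2.51  8.68 -0.06]
 [ 0.19  8.68 -0.06]] [[0.53447574 0.12177617 0.044     ]
 [0.54476196 0.07786275 0.044     ]
 [0.53947513 0.10043304 0.044     ]]
```

```bash
python3 -m jog '[0,0,3,0,0,0,0, 0,0,7,0,0,0,0, 0,0,9.8,0,0,0,0, 0,0,10.6,0,0,0,0, 0,0,10.6,0,0,0,0, 255,0,10.6,0,0,0,0, 255,0,10.6,0,0,0,0, 255,0,10.6,0,0,0,0, 255,0,10.6,0,0,0,0, 255,0,10.6,0,0,0,0]' 30
python3 - <<'E'
from h import *
s=get_state();R=Rq(s["ee_rot"]);print(s["position"],s["contact_force"],s["width"])
d=cam("wrist");save(d["color"],"w15")
# arc plan relative to bar at tool (h,z), bar start angle
H=np.array([.445,-.0146]);h=np.array([.974,.2267])
p=s["position"];a=(p[:2]-H)@h;print("along h",a,"lateral",(p[:2]-H)@[-.2267,.974])
r=np.hypot(.118,.012);t0=np.arctan2(.012,.118)
for th in np.arange(0,1.45,.1): print(round(th,2),"tz %.2f ty %.2f"%((r*np.cos(t0+th)-.118)*100,-(r*np.sin(t0+th)-.012)*100))
E
```

```text
clock: 16.18
position: [0.5386, 0.1024, 0.0252]
ee_rot: [-0.554, 0.555, -0.44, 0.439]
contact_force: [-2.8, -1.2, 4.8]
width: 0.011
[0.53860281 0.10241834 0.02515551] [-2.79175909 -1.19801546  4.83538849] 0.011023180782846656
along h 0.11769719899371642 lateral 0.0927561092077836
0.0 tz 0.00 ty -0.00
0.1 tz -0.18 ty -1.17
0.2 tz -0.47 ty -2.32
0.3 tz -0.88 ty -3.43
0.4 tz -1.40 ty -4.50
0.5 tz -2.02 ty -5.51
0.6 tz -2.74 ty -6.45
0.7 tz -3.55 ty -7.32
0.8 tz -4.44 ty -8.10
0.9 tz -5.40 ty -8.79
1.0 tz -6.43 ty -9.38
1.1 tz -7.52 ty -9.86
1.2 tz -8.64 ty -10.23
1.3 tz -9.80 ty -10.49
1.4 tz -10.98 ty -10.63
```

View pics/w15.png

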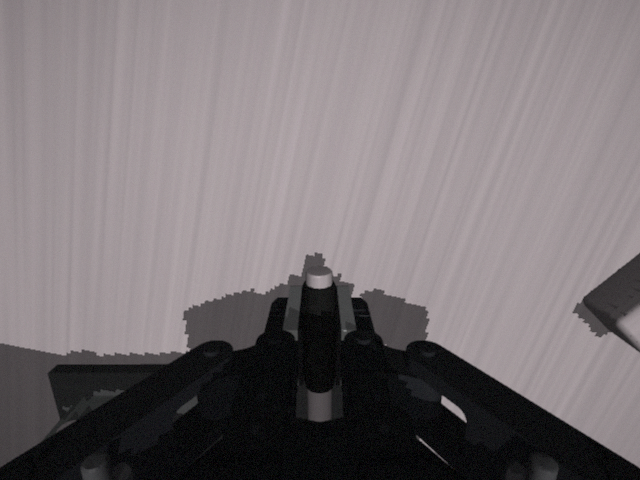

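```bash
python3 -m jog '[255,0,-0.3,-0.03,0,0,0, 255,0,-0.8,-0.1,0,0,0, 255,0,-1.4,-0.23,0,0,0, 255,0,-2,-0.38,0,0,0, 255,0,-2.6,-0.57,0,0,0, 255,0,-3.2,-0.79,0,0,0, 255,0,-3.75,-1.03,0,0,0, 255,0,-4.3,-1.3,0,0,0, 255,0,-4.85,-1.6,0,0,0, 255,0,-5.35,-1.92,0,0,0, 255,0,-5.51,-2.02,0,0,0, 255,0,-5.51,-2.02,0,0,0]'
python3 - <<'E'
from h import *
s=get_state();print(s["position"],s["contact_force"],s["width"])
d=cam("scene");save(d["color"],"s16",(240,130,440,310),4);d=cam("wrist");save(d["color"],"w16")
E
```

```text
clock: 17.73
position: [0.5206, 0.0982, 0.0806]
ee_rot: [0.554, -0.554, 0.439, -0.44]
contact_force: [-1.0, -0.5, -1.4]
width: 0.011
[0.52057955 0.09816949 0.08064287] [-1.02168218 -0.48284437 -1.36382146] 0.011042977291835707
```

View pics/s16.png

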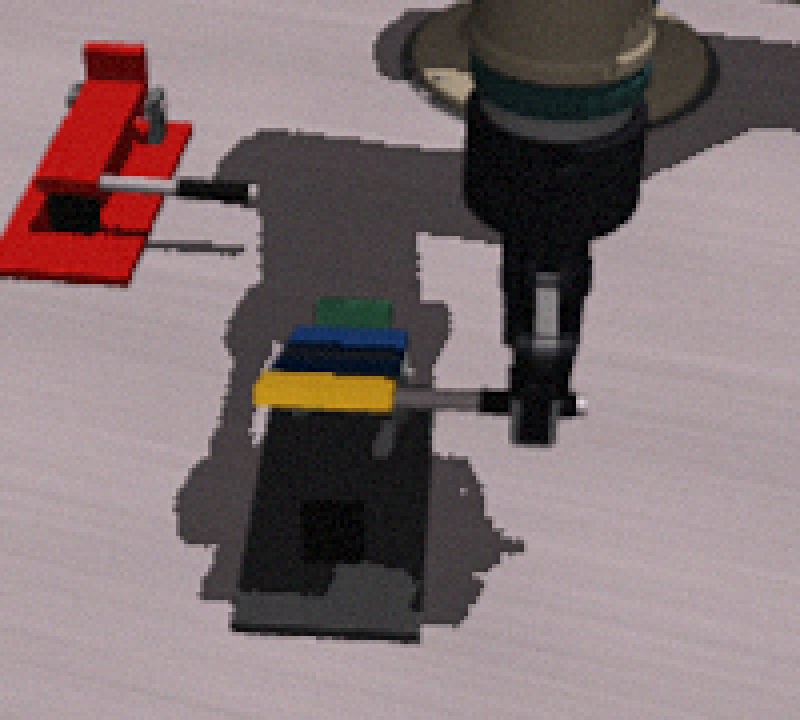

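View pics/w16.png

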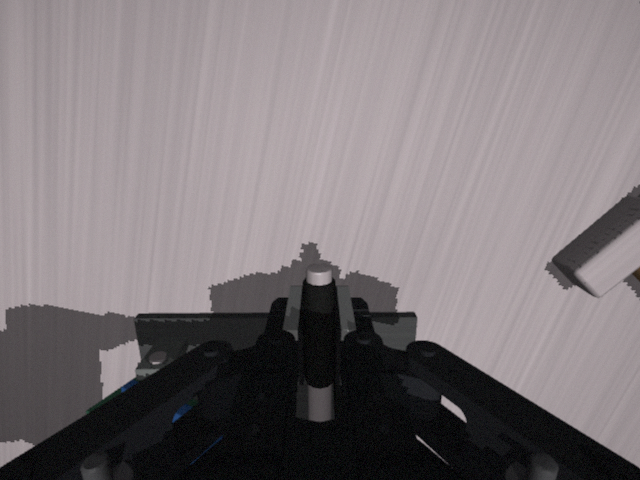

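```bash
python3 -m jog '[255,0,-0.25,-0.18,0,0,0, 255,0,-0.7,-0.53,0,0,0, 255,0,-1.15,-0.9,0,0,0, 255,0,-1.6,-1.31,0,0,0, 255,0,-2,-1.74,0,0,0, 255,0,-2.4,-2.19,0,0,0, 255,0,-2.77,-2.65,0,0,0, 255,0,-3.12,-3.13,0,0,0, 255,0,-3.44,-3.64,0,0,0, 255,0,-3.74,-4.15,0,0,0, 255,0,-3.87,-4.41,0,0,0, 255,0,-3.87,-4.41,0,0,0]'
python3 - <<'E'
from h import *
s=get_state();print(s["position"],s["contact_force"],s["width"])
d=cam("scene");save(d["color"],"s17",(240,130,440,310),4)
E
```

```text
clock: 19.32
position: [0.4811, 0.0887, 0.1215]
ee_rot: [0.557, -0.551, 0.437, -0.442]
contact_force: [5.4, 2.9, 5.0]
width: 0.0112
[0.48106369 0.08867817 0.1215174 ] [5.36235864 2.89406709 4.9950715 ] 0.011211098244523862
```

View pics/s17.png

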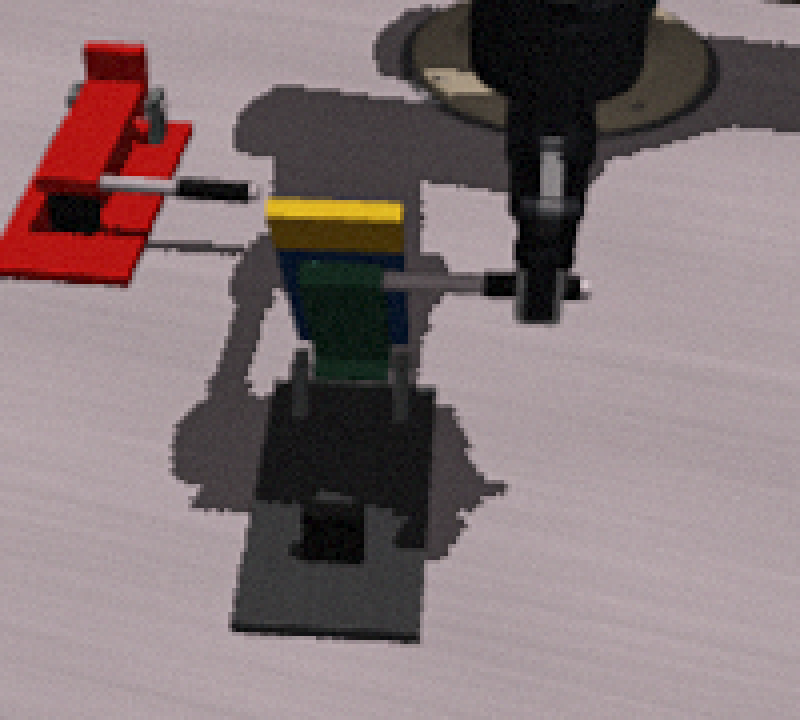

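```bash
python3 -m jog '[255,0,-0.14,-0.28,0,0,0, 255,0,-0.36,-0.8,0,0,0, 255,0,-0.55,-1.3,0,0,0, 255,0,-0.74,-1.85,0,0,0, 255,0,-0.9,-2.4,0,0,0, 255,0,-1.03,-2.95,0,0,0, 255,0,-1.13,-3.5,0,0,0, 255,0,-1.2,-4,0,0,0, 255,0,-1.23,-4.35,0,0,0, 255,0,-1.25,-4.55,0,0,0, 255,0,-1.25,-4.75,0,0,0, 255,0,-1.25,-4.75,0,0,0]'
python3 - <<'E'
from h import *
s=get_state();print(s["position"],s["contact_force"],s["width"])
H=np.array([.445,-.0146]);h=np.array([.974,.2267]);a=(s["position"][:2]-H)@h;z=s["position"][2]+.019-.032;print(a,z,np.arctan2(z,a)-np.arctan2(.012,.118))
d=cam("scene");save(d["color"],"s18",(240,130,440,310),4)
E
```

```text
clock: 20.88
position: [0.4361, 0.078, 0.1358]
ee_rot: [0.557, -0.55, 0.436, -0.443]
contact_force: [5.2, 1.7, 15.6]
width: 0.0113
[0.43613538 0.07799218 0.13577223] [ 5.20791392  1.7186345  15.58788622] 0.011294196634397582
0.012356504012331817 0.12277222582594499 1.3691418453649917
```

View pics/s18.png

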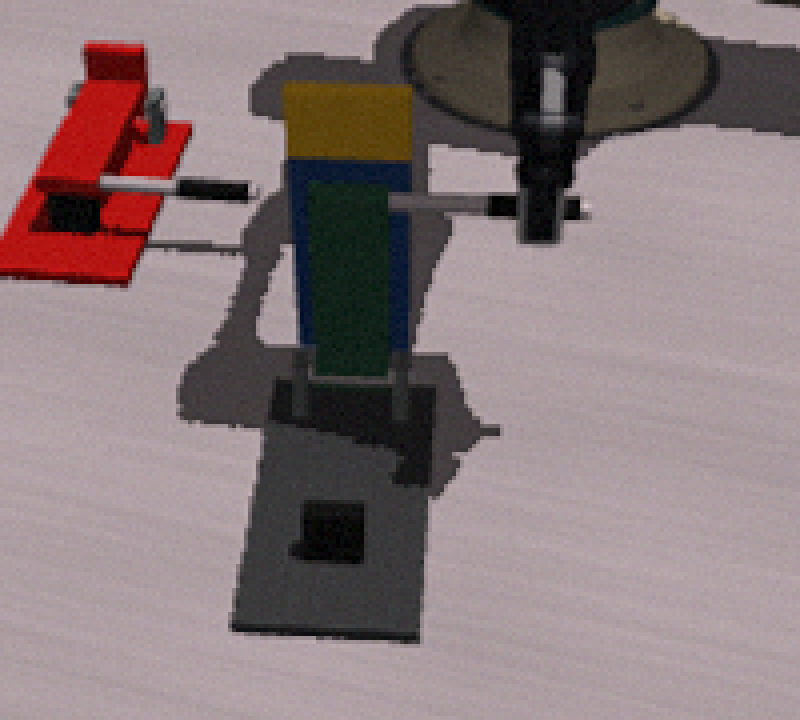

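```bash
python3 -m jog '[255,0,-0.15,-0.15,0,0,0, 255,0,-0.3,-0.3,0,0,0, 255,0,-0.3,-0.45,0,0,0, 255,0,-0.3,-0.45,0,0,0, 255,0,-0.3,-0.45,0,0,0]'
python3 - <<'E'
from h import *
s=get_state();print(s["position"],s["contact_force"],s["width"])
E
```

```text
clock: 21.55
position: [0.4318, 0.0769, 0.1366]
ee_rot: [0.557, -0.551, 0.436, -0.443]
contact_force: [9.3, 1.8, 0.9]
width: 0.0112
[0.43181429 0.07687811 0.13656056] [9.28398086 1.80987703 0.9127165 ] 0.011234996442838754
```

```bash
python3 -m jog '[255,0,0,-0.15,0,0,0, 255,0,0,-0.3,0,0,0, 255,0,0,-0.4,0,0,0, 255,0,0,-0.4,0,0,0]'
python3 - <<'E'
from h import *
s=get_state();print(s["position"],s["contact_force"],s["width"])
E
```

```text
clock: 22.05
position: [0.4317, 0.0768, 0.1367]
ee_rot: [0.559, -0.548, 0.435, -0.445]
contact_force: [17.2, 5.5, -6.4]
width: 0.0112
[0.43172541 0.07679594 0.13668255] [17.23216808  5.49076989 -6.40237386] 0.01123995864774549
```

```bash
python3 -m jog '[255,0,0,0.35,0,0,0, 255,0,0,0.35,0,0,0, 120,0,0,0.35,0,0,0, 0,0,0,0.35,0,0,0, 0,0,0,0.35,0,0,0, 0,0,0,0.35,0,0,0, 0,0,-3,0.35,0,0,0, 0,0,-7,0.35,0,0,0, 0,0,-11,0.35,0,0,0, 0,0,-13,0.35,0,0,0, 0,0,-13,0.35,0,0,0]'
python3 - <<'E'
from h import *
s=get_state();R=Rq(s["ee_rot"]);print(s["position"],s["contact_force"],s["width"]);print(R.round(4),s["qpos"])
d=cam("scene");save(d["color"],"s19",(240,130,440,310),4);d=cam("wrist");save(d["color"],"w19");np.savez("w19.npz",**d)
E
```

```text
clock: 23.42
position: [0.4267, 0.076, 0.2654]
ee_rot: [0.555, -0.553, 0.439, -0.44]
contact_force: [-0.3, 0.0, 0.1]
width: 0.0856
[0.42665063 0.07604175 0.26535138] [-0.28951173  0.04156649  0.14454212] 0.08559463671467582
[[ 2.278e-01  3.200e-03  9.737e-01]
 [-9.737e-01  1.000e-04  2.278e-01]
 [ 7.000e-04 -1.000e+00  3.100e-03]] [ 1.55310832e-02  3.75009999e-02  1.71675277e+00  1.81451240e-05
  1.38416571e+00 -2.14243034e-01]
```

View pics/s19.png

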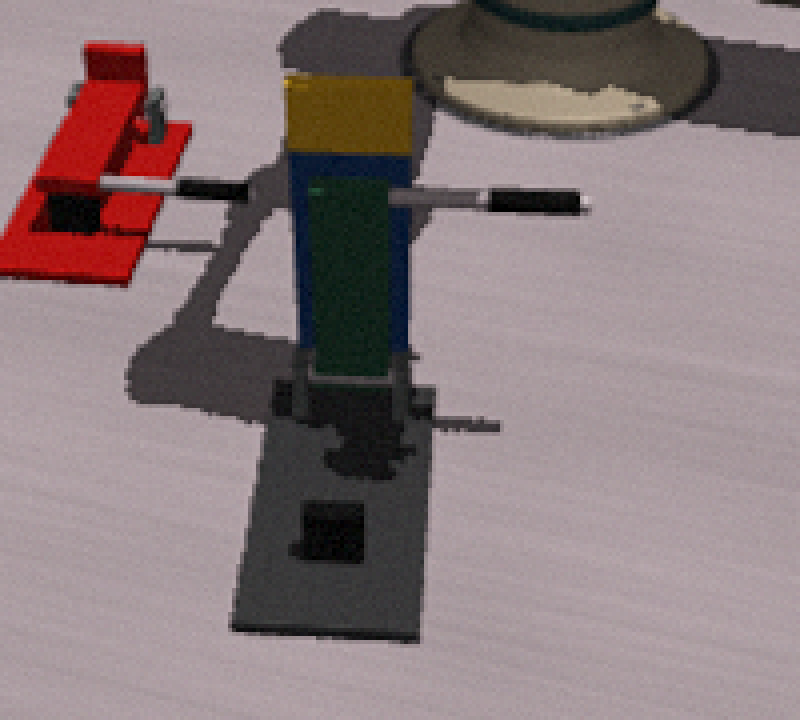

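View pics/w19.png

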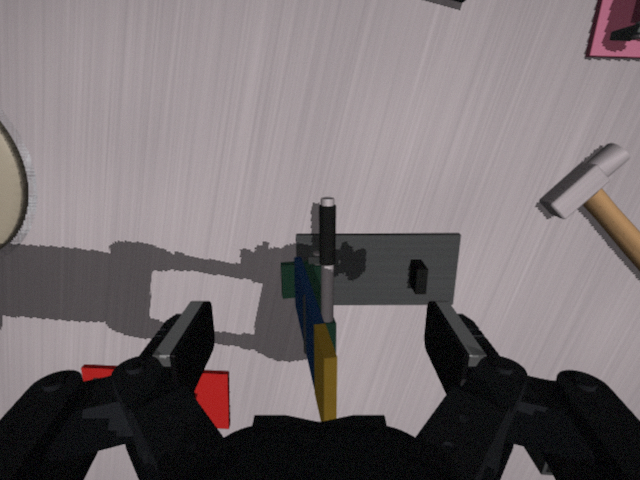

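```bash
python3 -m jog '[0,1,-2,0.2,0,0,0, 0,4,-3.7,1,-0.4,0,0, 0,7.5,-3.7,1.8,-0.9,0,0, 0,9.2,-3.7,2.2,-1.27,0,0, 0,9.2,-3.7,2.2,-1.27,0,0, 0,9.2,-3.7,2.2,-1.27,0,0]'
python3 - <<'E'
from h import *
s=get_state();R=Rq(s["ee_rot"]);print(s["position"],s["contact_force"],s["width"]);print(R.round(4),s["qpos"])
d=cam("wrist");save(d["color"],"w20");np.savez("w20.npz",**d)
E
```

```text
clock: 24.28
position: [0.4673, -0.0079, 0.3001]
ee_rot: [-0.503, 0.601, -0.477, 0.398]
contact_force: [0.7, 0.6, 0.6]
width: 0.0856
[ 0.46727422 -0.00787802  0.30013744] [0.74115074 0.55607015 0.64724622] 0.08555230977442037
[[ 0.2279 -0.1738  0.958 ]
 [-0.9737 -0.0391  0.2245]
 [-0.0016 -0.984  -0.1782]] [-0.11916314  0.17892706  1.48099757 -0.05968196  1.65059914 -0.34895339]
```

View pics/w20.png

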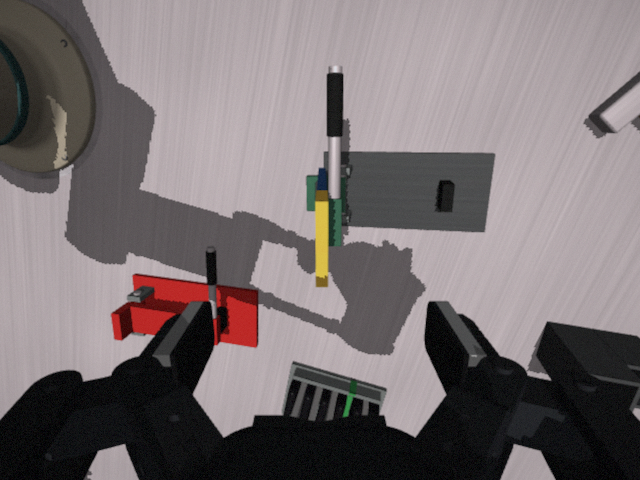

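Run:
```python
from h import *
d=dict(np.load("w20.npz"));im=d["color"];T=d["tool_from_camera"];K=d["mtx"]
c=big(mask(im,(18,120,40),(40,255,255)),(290,160,350,300));r=cv2.minAreaRect(c);print(r,cv2.boxPoints(r).round(1).tolist())
hsv=cv2.cvtColor(im,cv2.COLOR_BGR2HSV)
for v in range(180,295,6): print(v,[int(x) for x in hsv[v,312:333,2]])
def tool(p,y):
    v=T[:3,:3]@np.array([(p[0]-K[0,2])/K[0,0],(p[1]-K[1,2])/K[1,1],1]);o=T[:3,3];return (o+v*((y-o[1])/v[1]))
for p in((322,205),(322.5,240),(322,275),(322,200),(322,276)): print(p,(tool(p,.09)*100).round(2))
save(im[150:310,270:370],"z20",None,5)
```

```text
((321.5, 238.0), (96.0, 13.0), 90.0) [[315.0, 190.0], [328.0, 190.0], [328.0, 286.0], [315.0, 286.0]]
180 [108, 106, 106, 104, 97, 67, 66, 66, 66, 66, 68, 66, 63, 60, 47, 37, 94, 144, 163, 182, 195]
186 [105, 108, 95, 74, 62, 64, 68, 62, 64, 65, 64, 64, 64, 61, 48, 35, 100, 145, 166, 181, 194]
192 [107, 108, 95, 78, 97, 108, 106, 107, 107, 110, 110, 111, 107, 106, 109, 85, 82, 133, 162, 179, 191]
198 [104, 103, 93, 84, 110, 111, 109, 113, 113, 108, 108, 109, 109, 110, 109, 93, 57, 54, 59, 99, 132]
204 [101, 103, 117, 171, 218, 217, 217, 216, 218, 219, 218, 218, 219, 219, 218, 198, 130, 48, 50, 50, 52]
210 [89, 98, 114, 172, 215, 217, 217, 218, 216, 216, 218, 219, 220, 218, 219, 197, 128, 49, 52, 52, 45]
216 [183, 182, 187, 205, 218, 217, 218, 219, 218, 216, 217, 218, 218, 218, 218, 198, 131, 53, 50, 52, 53]
222 [180, 183, 188, 204, 219, 217, 217, 219, 217, 218, 218, 219, 220, 219, 218, 198, 127, 49, 54, 52, 54]
228 [183, 184, 185, 202, 217, 218, 217, 219, 218, 218, 216, 217, 217, 220, 221, 199, 128, 50, 48, 46, 53]
234 [184, 184, 186, 200, 219, 216, 218, 217, 215, 218, 219, 218, 219,
[... 547 characters left out ...]
3, 89]
270 [88, 90, 94, 166, 216, 219, 218, 218, 218, 219, 219, 218, 217, 217, 219, 191, 129, 90, 88, 91, 90]
276 [187, 190, 188, 173, 165, 166, 170, 193, 218, 219, 219, 218, 181, 121, 148, 162, 170, 183, 170, 154, 130]
282 [188, 188, 183, 168, 130, 124, 123, 121, 120, 124, 119, 122, 118, 121, 122, 137, 167, 182, 183, 183, 185]
288 [185, 182, 183, 184, 184, 188, 188, 183, 184, 182, 186, 189, 189, 183, 184, 184, 187, 184, 185, 186, 189]
294 [181, 184, 184, 185, 186, 183, 183, 185, 185, 188, 190, 187, 185, 185, 182, 187, 185, 187, 188, 187, 189]
(322, 205) [-2.45  9.    0.24]
(322.5, 240) [-0.04  9.    0.28]
(322, 275) [2.51 9.   0.25]
(322, 200) [-2.78  9.    0.24]
(322, 276) [2.59 9.   0.25]
```

View pics/z20.png

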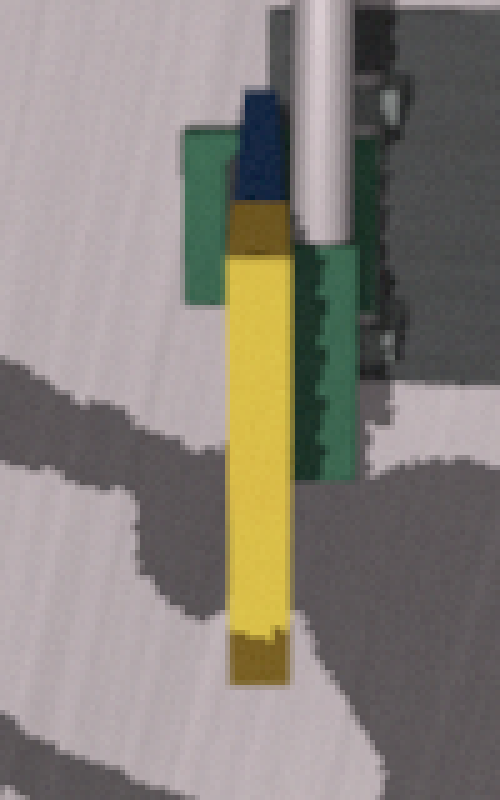

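```bash
python3 -m jog '[0,0.3,1,0.2,0,0,0, 0,0.3,4,0.2,0,0,0, 0,0.3,8,0.2,0,0,0, 0,0.3,11.5,0.2,0,0,0, 0,0.3,13,0.2,0,0,0, 0,0.3,13,0.2,0,0,0, 0,0.3,13,0.2,0,0,0]'
python3 - <<'E'
from h import *
s=get_state();R=Rq(s["ee_rot"]);print(s["position"],s["contact_force"],s["width"]);print(R.round(4))
d=cam("wrist");save(d["color"],"w21");np.savez("w21.npz",**d)
E
```

```text
clock: 25.2
position: [0.4497, -0.0163, 0.1739]
ee_rot: [-0.503, 0.6, -0.476, 0.4]
contact_force: [0.2, 0.1, 0.3]
width: 0.0853
[ 0.44972822 -0.01628102  0.17392297] [0.24036027 0.09900388 0.26577307] 0.0853132707452613
[[ 2.279e-01 -1.690e-01  9.589e-01]
 [-9.737e-01 -4.050e-02  2.243e-01]
 [ 9.000e-04 -9.848e-01 -1.738e-01]]
```

View pics/w21.png

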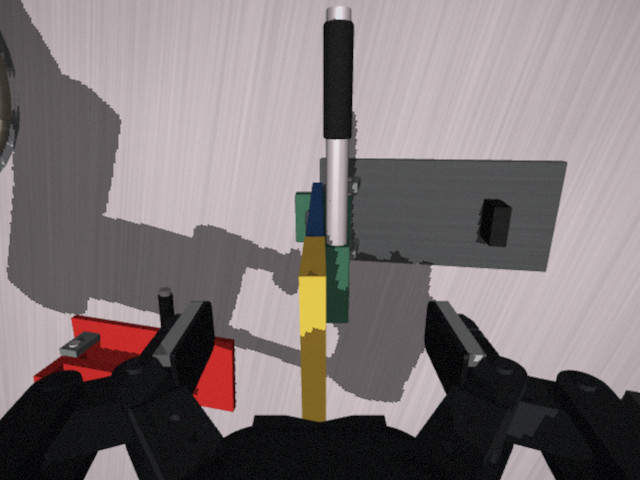

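Run:
```python
from h import *
d=dict(np.load("w21.npz"));im=d["color"];T=d["tool_from_camera"];K=d["mtx"]
def tool(p,y):
    v=T[:3,:3]@np.array([(p[0]-K[0,2])/K[0,0],(p[1]-K[1,2])/K[1,1],1]);o=T[:3,3];return (o+v*((y-o[1])/v[1]))
hsv=cv2.cvtColor(im,cv2.COLOR_BGR2HSV)
for v in(285,300,340,370,400):
    k=np.where((hsv[v,280:350,0]>15)&(hsv[v,280:350,0]<40)&(hsv[v,280:350,1]>110))[0]+280
    print(v,k.min(),k.max(),[(tool((x,v+.5),-.04)*100).round(2).tolist() for x in(k.min(),k.max()+1)])
print((tool((313,277),-.04)*100).round(2))
```

```text
285 299 326 [[-2.87, -4.0, -0.58], [-2.87, -4.0, 0.29]]
300 300 326 [[-2.35, -4.0, -0.55], [-2.35, -4.0, 0.29]]
340 301 325 [[-0.91, -4.0, -0.54], [-0.91, -4.0, 0.27]]
370 301 325 [[0.25, -4.0, -0.56], [0.25, -4.0, 0.28]]
400 302 325 [[1.48, -4.0, -0.54], [1.48, -4.0, 0.29]]
[-3.15 -4.   -0.14]
```

```bash
python3 -m jog '[0,-0.1,0,-0.16,0,0,0, 0,-0.1,0,-0.16,0,0,0, 140,-0.1,0,-0.16,0,0,0, 255,-0.1,0,-0.16,0,0,0, 255,-0.1,0,-0.16,0,0,0, 255,-0.1,0,-0.16,0,0,0, 255,-0.1,0,-0.16,0,0,0, 255,-0.1,0,-0.16,0,0,0]' 60
python3 - <<'E'
from h import *
s=get_state();R=Rq(s["ee_rot"]);print(s["position"],s["contact_force"],s["width"]);print(R.round(4))
d=cam("wrist");save(d["color"],"w22");np.savez("w22.npz",**d)
E
```

```text
clock: 26.25
position: [0.4471, -0.0156, 0.1731]
ee_rot: [-0.503, 0.601, -0.476, 0.399]
contact_force: [0.1, 1.5, -0.2]
width: 0.0071
[ 0.44714573 -0.01557709  0.17306425] [ 0.11630392  1.4820732  -0.19634264] 0.007055028279280546
[[ 0.2278 -0.171   0.9586]
 [-0.9737 -0.04    0.2242]
 [ 0.     -0.9845 -0.1757]]
```

View pics/w22.png

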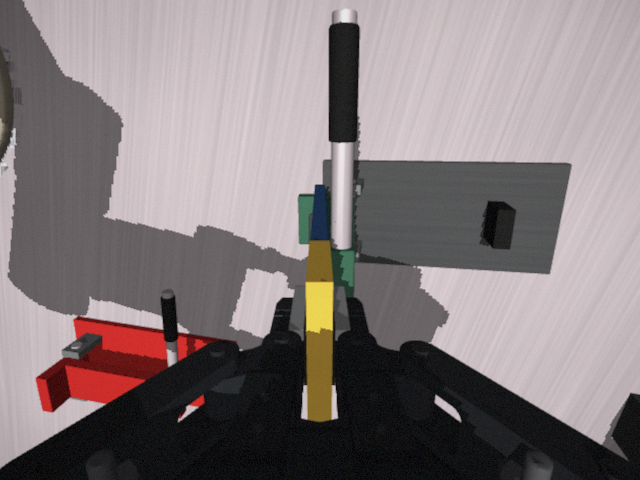

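```bash
python3 -m jog '[255,0,-0.5,-0.1,0,0,0, 255,0,-2,-0.3,0,0,0, 255,0,-4.5,-0.3,0,0,0, 255,0,-7,-0.3,0,0,0, 255,0,-9.5,-0.3,0,0,0, 255,1,-10.8,-0.3,0,0,0, 255,4,-11,-0.3,0,0,0, 255,7.5,-11,-0.3,0.2,0,0, 255,10.5,-11,-0.3,0.6,0,0, 255,12,-11,-0.3,1,0,0, 255,12,-11,-0.3,1.27,0,0, 255,12,-11,-0.3,1.27,0,0]'
python3 - <<'E'
from h import *
s=get_state();R=Rq(s["ee_rot"]);print(s["position"],s["contact_force"],s["width"]);print(R.round(4),s["qpos"])
d=cam("wrist");save(d["color"],"w23");np.savez("w23.npz",**d)
d=cam("scene");save(d["color"],"s23")
E
```

```text
clock: 27.8
position: [0.4891, -0.1285, 0.282]
ee_rot: [0.554, -0.554, 0.44, -0.439]
contact_force: [0.3, -0.1, -1.5]
width: 0.0072
[ 0.48914616 -0.12847394  0.28196845] [ 0.26093755 -0.10900888 -1.4900001 ] 0.007172190840111214
[[ 2.269e-01 -6.000e-04  9.739e-01]
 [-9.739e-01  8.000e-04  2.269e-01]
 [-9.000e-04 -1.000e+00 -4.000e-04]] [-3.94844970e-01  1.45376817e-01  1.55276009e+00  4.66783148e-04
  1.44431349e+00 -6.23804068e-01]
```

View pics/w23.png

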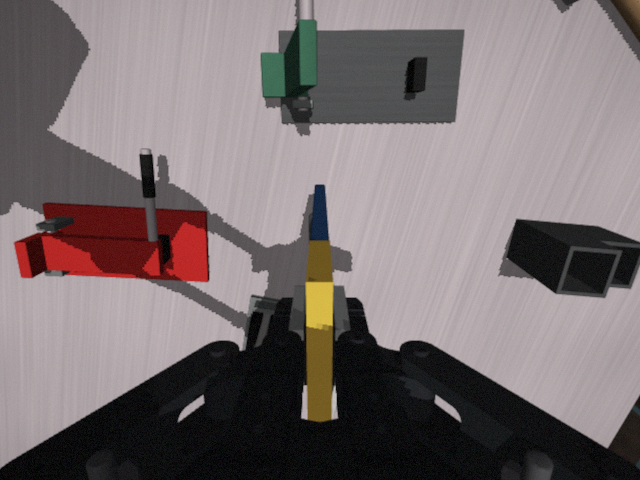

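View pics/s23.png

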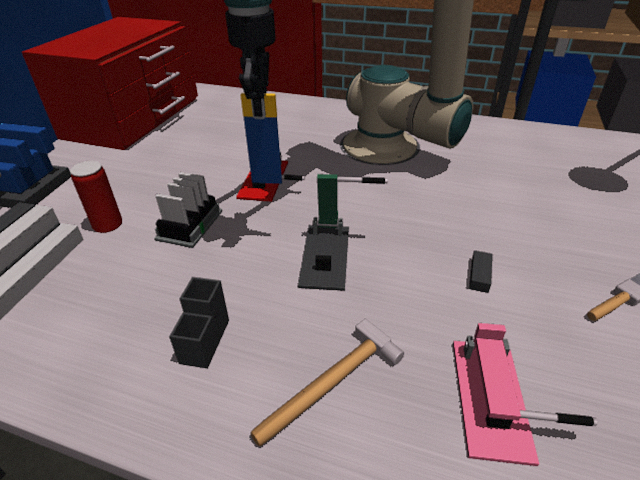

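```bash
python3 -m jog '[255,2,0,-0.1,0,0.2,0, 255,5,0,-0.2,0,0.5,0, 255,9,0,-0.3,0,0.8,0, 255,13,0,-0.4,0,1.1,0, 255,17,0,-0.5,0,1.3,0, 255,19.5,0,-0.6,0,1.39,0, 255,20,0,-0.6,0,1.39,0, 255,20,0,-0.6,0,1.39,0, 255,20,0,-0.6,0,1.39,0]'
python3 - <<'E'
from h import *
s=get_state();R=Rq(s["ee_rot"]);print(s["position"],s["contact_force"],s["width"]);print(R.round(4))
d=cam("wrist");save(d["color"],"w24");np.savez("w24.npz",**d)
save(d["color"][150:330,240:400],"w24z",None,4)
E
```

```text
clock: 29.02
position: [0.5298, -0.3238, 0.2819]
ee_rot: [0.509, -0.509, 0.491, -0.491]
contact_force: [0.2, 0.3, -1.5]
width: 0.0073
[ 0.52979604 -0.32378583  0.28192771] [ 0.21398563  0.34099995 -1.46687898] 0.007299527296469114
[[ 3.660e-02 -2.000e-04  9.993e-01]
 [-9.993e-01  7.000e-04  3.660e-02]
 [-7.000e-04 -1.000e+00 -2.000e-04]]
```

View pics/w24.png

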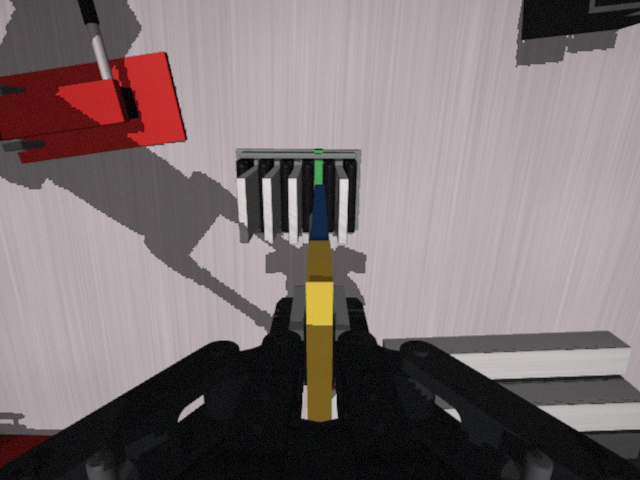

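Run:
```python
import cv2
i=cv2.imread("pics/w24.png");cv2.imwrite("pics/w24y.png",cv2.convertScaleAbs(cv2.resize(i[160:310,220:420],None,fx=4,fy=4,interpolation=cv2.INTER_CUBIC),alpha=2))
```

```text
(no output)
```

View pics/w24y.png

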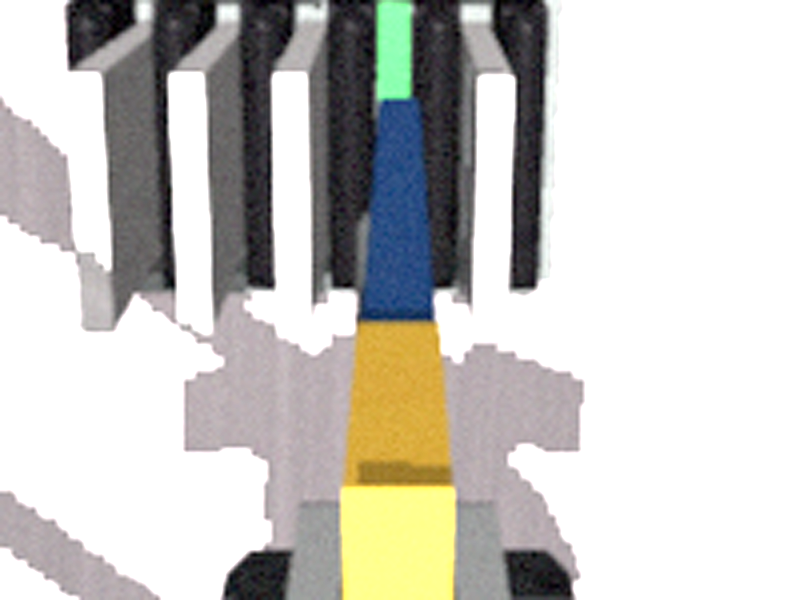

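Run:
```python
from h import *
d=dict(np.load("w24.npz"));im=d["color"];T=d["tool_from_camera"];K=d["mtx"];s=get_state()
def tool(p,y):
    v=T[:3,:3]@np.array([(p[0]-K[0,2])/K[0,0],(p[1]-K[1,2])/K[1,1],1]);o=T[:3,3];return (o+v*((y-o[1])/v[1]))
hsv=cv2.cvtColor(im,cv2.COLOR_BGR2HSV);zt=s["position"][2]
def run(m,v,a,b):
    k=np.where(m[v,a:b])[0]+a;return k.min(),k.max()+1
g=mask(im,(50,90,20),(85,255,255));bl=mask(im,(100,100,30),(125,255,255));y=mask(im,(15,110,40),(40,255,255))
for v in(151,152):
    a,b=run(g,v,300,340);print("tab",v,a,b,(tool(((a+b)/2,v+.5),zt-.018)*100).round(2))
for v in range(163,184,4):
    a,b=run(g,v,300,340);print("strip",v,a,b,(tool(((a+b)/2,v+.5),zt-.008)*100).round(2),((tool((b,v),zt-.008)-tool((a,v),zt-.008))[2]*1000).round(1))
for v in(187,188,190): 
    a,b=run(bl,v,300,340);print("bot",v,a,b,(tool(((a+b)/2,v+.5),.14)*100).round(2),((tool((b,v),.14)-tool((a,v),.14))[2]*1000).round(1))
for v in(285,300,340,380,400):
    a,b=run(y,v,290,350);print("top",v,a,b,(tool(((a+b)/2,v+.5),-.04)*100).round(2))
print((tool((320,185),.14)*100).round(2),(tool((320,281.5),-.04)*100).round(2))
# short tops at .108 neighbours
for x in(291/4+220,493/4+220): print((tool((x,178),zt-.108)*100).round(2))
```

```text
tab 151 314 323 [-4.460e+00  2.641e+01 -2.000e-02]
tab 152 314 323 [-4.360e+00  2.641e+01 -2.000e-02]
strip 163 314 323 [-3.060e+00  2.741e+01 -2.000e-02] 10.2
strip 167 314 323 [-2.610e+00  2.741e+01 -2.000e-02] 10.2
strip 171 314 323 [-2.160e+00  2.741e+01 -2.000e-02] 10.2
strip 175 314 323 [-1.710e+00  2.741e+01 -2.000e-02] 10.3
strip 179 314 323 [-1.250e+00  2.741e+01 -2.000e-02] 10.3
strip 183 314 323 [-7.900e-01  2.741e+01 -2.000e-02] 10.3
bot 187 315 326 [-2.72 14.    0.15] 8.6
bot 188 315 326 [-2.64 14.    0.15] 8.6
bot 190 314 326 [-2.48 14.    0.11] 9.4
top 285 305 334 [-2.88 -4.    0.05]
top 300 306 333 [-2.37 -4.    0.05]
top 340 306 333 [-0.92 -4.    0.05]
top 380 306 333 [ 0.64 -4.    0.05]
top 400 308 331 [ 1.47 -4.    0.05]
[-2.92 14.    0.11] [-3.02 -4.    0.06]
[-2.94 17.41 -2.24]
[-2.94 17.41  2.14]
```

```bash
python3 -m jog '[255,0,0.5,-0.14,0,0,0, 255,0,3,-0.14,0,0,0, 255,0,5.5,-0.14,0,0,0, 255,0,7.2,-0.14,0,0,0, 255,0,7.7,-0.14,0,0,0, 255,0,7.7,-0.14,0,0,0, 255,0,7.7,-0.14,0,0,0]'
cat > ins.py <<'E'
from h import *
import sys
s=get_state();R=Rq(s["ee_rot"]);print(s["position"],s["contact_force"],s["width"]);print(R.round(4))
d=cam("wrist");im=d["color"];np.savez(sys.argv[1]+".npz",**d)
cv2.imwrite("pics/"+sys.argv[1]+".png",cv2.convertScaleAbs(cv2.resize(im[90:290,220:420],None,fx=3,fy=3,interpolation=cv2.INTER_CUBIC),alpha=2))
T=d["tool_from_camera"];K=d["mtx"];zt=s["position"][2]
def tool(p,y):
    v=T[:3,:3]@np.array([(p[0]-K[0,2])/K[0,0],(p[1]-K[1,2])/K[1,1],1]);o=T[:3,3];return (o+v*((y-o[1])/v[1]))
E
cat > ins2.py <<'E'
from ins import *
g=mask(im,(50,90,20),(85,255,255));bl=mask(im,(100,100,30),(125,255,255))
def run(m,v,a,b):
    k=np.where(m[v,a:b])[0]+a;return (k.min(),k.max()+1) if len(k) else None
for v in range(90,260,4):
    for n,m,y in(("g",g,zt-.008),("blue@bot",bl,.14)):
        r=run(m,v,295,345)
        if r and r[1]-r[0]>4: print(n,v,r,(tool((sum(r)/2,v+.5),y)*100).round(2).tolist())
E
python3 ins2.py w25
```

```text
clock: 29.95
position: [0.5289, -0.3251, 0.2059]
ee_rot: [0.509, -0.509, 0.49, -0.492]
contact_force: [-0.6, -0.4, -1.4]
width: 0.0071
[ 0.52893469 -0.32513113  0.20585579] [-0.64827028 -0.44835621 -1.40836011] 0.007123993598747914
[[ 0.0358  0.0015  0.9994]
 [-0.9994 -0.0011  0.0358]
 [ 0.0012 -1.      0.0015]]
g 154 (np.int64(314), np.int64(324)) [-4.73, 19.79, 0.03]
g 158 (np.int64(314), np.int64(324)) [-4.37, 19.79, 0.03]
g 170 (np.int64(314), np.int64(324)) [-3.28, 19.79, 0.03]
g 174 (np.int64(314), np.int64(324)) [-2.91, 19.79, 0.03]
g 178 (np.int64(314), np.int64(324)) [-2.53, 19.79, 0.03]
g 182 (np.int64(314), np.int64(324)) [-2.16, 19.79, 0.03]
blue@bot 186 (np.int64(315), np.int64(325)) [-2.8, 14.0, 0.11]
blue@bot 190 (np.int64(315), np.int64(326)) [-2.48, 14.0, 0.15]
blue@bot 194 (np.int64(315), np.int64(326)) [-2.17, 14.0, 0.15]
blue@bot 198 (np.int64(313), np.int64(326)) [-1.85, 14.0, 0.07]
blue@bot 202 (np.int64(313), np.int64(327)) [-1.52, 14.0, 0.11]
blue@bot 206 (np.int64(313), np.int64(327)) [-1.2, 14.0, 0.11]
blue@bot 210 (np.int64(312), np.int64(327)) [-0.87, 14.0, 0.07]
blue@bot 214 (np.int64(313), np.int64(327)) [-0.55, 14.0, 0.12]
blue@bot 218 (np.int64(312), np.int64(328)) [-0.22, 14.0, 0.12]
blue@bot 222 (np.int64(311), np.int64(328)) [0.12, 14.0, 0.08]
blue@bot 226 (np.int64(311), np.int64(328)) [0.45, 14.0, 0.08]
blue@bot 230 (np.int64(311), np.int64(329)) [0.79, 14.0, 0.12]
blue@bot 234 (np.int64(311), np.int64(329)) [1.13, 14.0, 0.12]
blue@bot 238 (np.int64(310), np.int64(329)) [1.47, 14.0, 0.08]
```

View pics/w25.png

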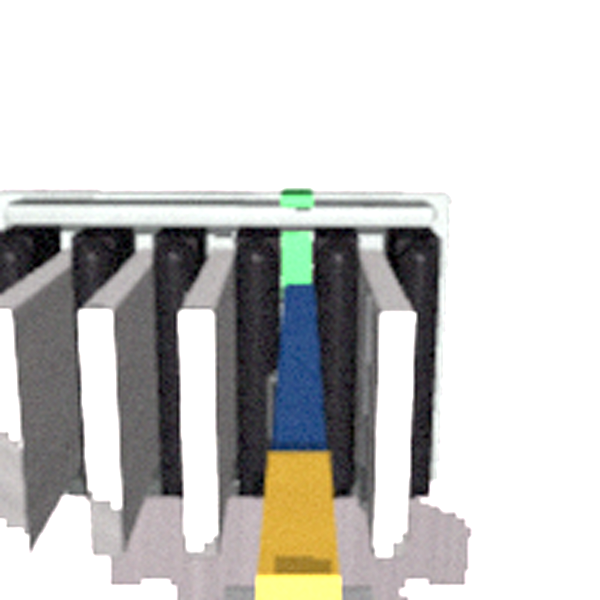

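```bash
python3 -m jog '[255,0,0.3,-0.07,0,0,0, 255,0,0.8,-0.07,0,0,0, 255,0,1.3,-0.07,0,0,0, 255,0,1.8,-0.07,0,0,0, 255,0,2.3,-0.07,0,0,0, 255,0,2.5,-0.07,0,0,0, 255,0,2.5,-0.07,0,0,0]'
python3 ins2.py w26
```

```text
clock: 30.88
position: [0.5277, -0.3249, 0.1796]
ee_rot: [0.509, -0.509, 0.491, -0.491]
contact_force: [0.4, -0.2, -2.3]
width: 0.0074
[ 0.52774306 -0.32485369  0.17963763] [ 0.40923666 -0.21868867 -2.29969437] 0.0073774926298230846
[[ 3.570e-02 -2.000e-04  9.994e-01]
 [-9.994e-01  3.000e-04  3.570e-02]
 [-3.000e-04 -1.000e+00 -2.000e-04]]
g 158 (np.int64(316), np.int64(326)) [-4.63, 17.16, 0.2]
g 162 (np.int64(315), np.int64(327)) [-4.3, 17.16, 0.2]
g 174 (np.int64(315), np.int64(326)) [-3.28, 17.16, 0.16]
g 178 (np.int64(315), np.int64(326)) [-2.94, 17.16, 0.16]
g 182 (np.int64(315), np.int64(326)) [-2.59, 17.16, 0.16]
blue@bot 186 (np.int64(314), np.int64(324)) [-2.8, 14.0, 0.03]
blue@bot 190 (np.int64(314), np.int64(325)) [-2.48, 14.0, 0.07]
blue@bot 194 (np.int64(314), np.int64(325)) [-2.17, 14.0, 0.07]
blue@bot 198 (np.int64(313), np.int64(326)) [-1.85, 14.0, 0.07]
blue@bot 202 (np.int64(313), np.int64(327)) [-1.52, 14.0, 0.11]
blue@bot 206 (np.int64(313), np.int64(327)) [-1.2, 14.0, 0.11]
blue@bot 210 (np.int64(312), np.int64(327)) [-0.87, 14.0, 0.07]
blue@bot 214 (np.int64(313), np.int64(327)) [-0.55, 14.0, 0.11]
blue@bot 218 (np.int64(312), np.int64(328)) [-0.22, 14.0, 0.12]
blue@bot 222 (np.int64(312), np.int64(328)) [0.12, 14.0, 0.12]
blue@bot 226 (np.int64(312), np.int64(328)) [0.45, 14.0, 0.12]
blue@bot 230 (np.int64(311), np.int64(329)) [0.79, 14.0, 0.12]
blue@bot 234 (np.int64(311), np.int64(329)) [1.13, 14.0, 0.12]
blue@bot 238 (np.int64(311), np.int64(329)) [1.47, 14.0, 0.12]
```

View pics/w26.png

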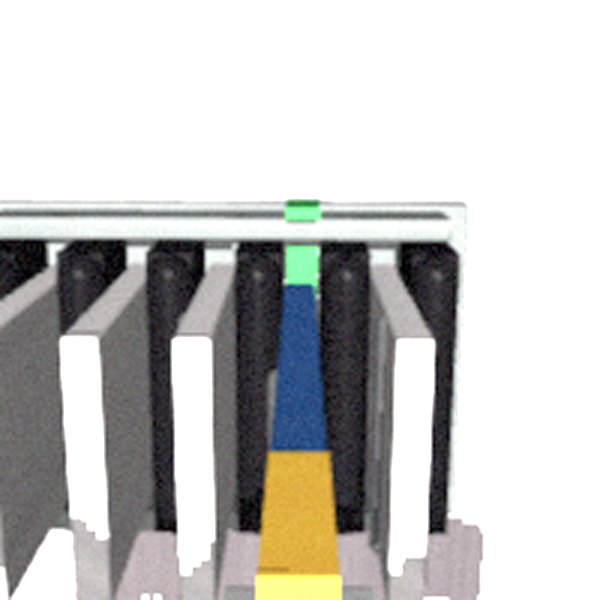

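```bash
python3 -m jog '[255,0,0,0.1,0,0,0, 255,0,0.2,0.1,0,0,0, 255,0,0.6,0.1,0,0,0, 255,0,1,0.1,0,0,0, 255,0,1,0.1,0,0,0]'
python3 ins2.py w27 | head -12
```

```text
clock: 31.55
position: [0.5284, -0.3246, 0.1692]
ee_rot: [-0.509, 0.509, -0.491, 0.491]
contact_force: [0.1, 0.3, -1.8]
width: 0.0072
[ 0.52844705 -0.32459131  0.16919554] [ 0.07314702  0.2513711  -1.82912115] 0.007226458671156468
[[ 3.570e-02 -1.000e-03  9.994e-01]
 [-9.994e-01  9.000e-04  3.570e-02]
 [-9.000e-04 -1.000e+00 -9.000e-04]]
g 158 (np.int64(315), np.int64(325)) [-4.74, 16.12, 0.11]
g 162 (np.int64(314), np.int64(326)) [-4.41, 16.12, 0.12]
g 174 (np.int64(315), np.int64(325)) [-3.43, 16.12, 0.12]
g 178 (np.int64(314), np.int64(326)) [-3.1, 16.12, 0.12]
g 182 (np.int64(314), np.int64(325)) [-2.76, 16.12, 0.08]
blue@bot 186 (np.int64(315), np.int64(325)) [-2.8, 14.0, 0.11]
blue@bot 190 (np.int64(314), np.int64(325)) [-2.48, 14.0, 0.07]
blue@bot 194 (np.int64(313), np.int64(326)) [-2.17, 14.0, 0.07]
```

View pics/w27.png

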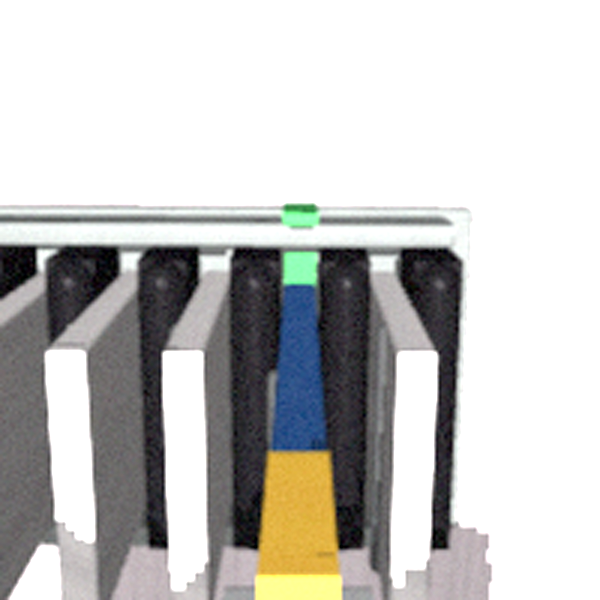

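```bash
python3 -m jog '[255,0,0.4,0,0,0,0, 255,0,0.9,0,0,0,0, 255,0,1.4,0,0,0,0, 255,0,1.7,0,0,0,0, 255,0,1.7,0,0,0,0]'
python3 ins2.py w28 | head -12
```

```text
clock: 32.22
position: [0.5286, -0.3247, 0.1524]
ee_rot: [0.509, -0.509, 0.491, -0.491]
contact_force: [0.2, -1.1, -1.4]
width: 0.0072
[ 0.52859433 -0.3247124   0.15244719] [ 0.15853626 -1.05936061 -1.40359878] 0.0072319192402302505
[[ 3.570e-02 -5.000e-04  9.994e-01]
 [-9.994e-01  5.000e-04  3.570e-02]
 [-6.000e-04 -1.000e+00 -5.000e-04]]
g 162 (np.int64(314), np.int64(325)) [-4.6, 14.44, 0.07]
g 166 (np.int64(313), np.int64(327)) [-4.29, 14.44, 0.11]
g 178 (np.int64(314), np.int64(325)) [-3.35, 14.44, 0.07]
g 182 (np.int64(314), np.int64(326)) [-3.04, 14.44, 0.11]
blue@bot 186 (np.int64(315), np.int64(325)) [-2.8, 14.0, 0.11]
blue@bot 190 (np.int64(315), np.int64(325)) [-2.48, 14.0, 0.11]
blue@bot 194 (np.int64(314), np.int64(326)) [-2.17, 14.0, 0.11]
blue@bot 198 (np.int64(314), np.int64(326)) [-1.85, 14.0, 0.11]
```

Perfectly centred, with no side load. I lower it slowly to the floor.

```bash
python3 -m jog '[255,0,0.2,0,0,0,0, 255,0,0.35,0,0,0,0, 255,0,0.45,0,0,0,0, 255,0,0.45,0,0,0,0]'
```

```text
clock: 32.78
position: [0.5287, -0.3248, 0.1482]
ee_rot: [0.509, -0.509, 0.491, -0.491]
contact_force: [0.3, 0.1, -2.5]
width: 0.0072
```

```bash
python3 -m jog '[255,0,0.1,0,0,0,0, 255,0,0.2,0,0,0,0, 255,0,0.2,0,0,0,0]'
```

```text
clock: 33.15
position: [0.529, -0.3251, 0.1473]
ee_rot: [0.509, -0.509, 0.491, -0.491]
contact_force: [0.5, 0.1, 4.6]
width: 0.0069
```

```bash
python3 -m jog '[230,0,0,0,0,0,0, 200,0,0,0,0,0,0, 120,0,0,0,0,0,0, 0,0,0,0,0,0,0, 0,0,0,0,0,0,0, 0,0,0,0,0,0,0]'
python3 - <<'E'
from h import *
s=get_state();print(s["position"],s["contact_force"],s["width"])
d=cam("wrist");save(d["color"],"w29");d=cam("scene");save(d["color"],"s29",(100,100,300,260),4)
E
```

```text
clock: 33.9
position: [0.5288, -0.3249, 0.1463]
ee_rot: [0.509, -0.509, 0.491, -0.491]
contact_force: [0.2, -0.4, 0.9]
width: 0.0855
[ 0.52877623 -0.32488234  0.1462963 ] [ 0.22042608 -0.37626027  0.88846015] 0.08549947478112725
```

View pics/w29.png

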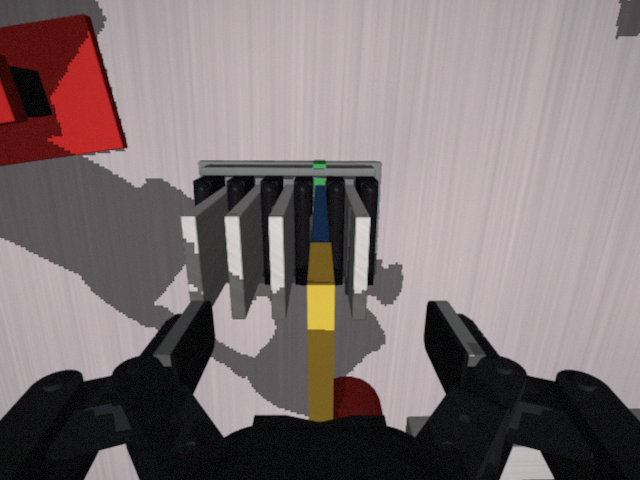

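View pics/s29.png

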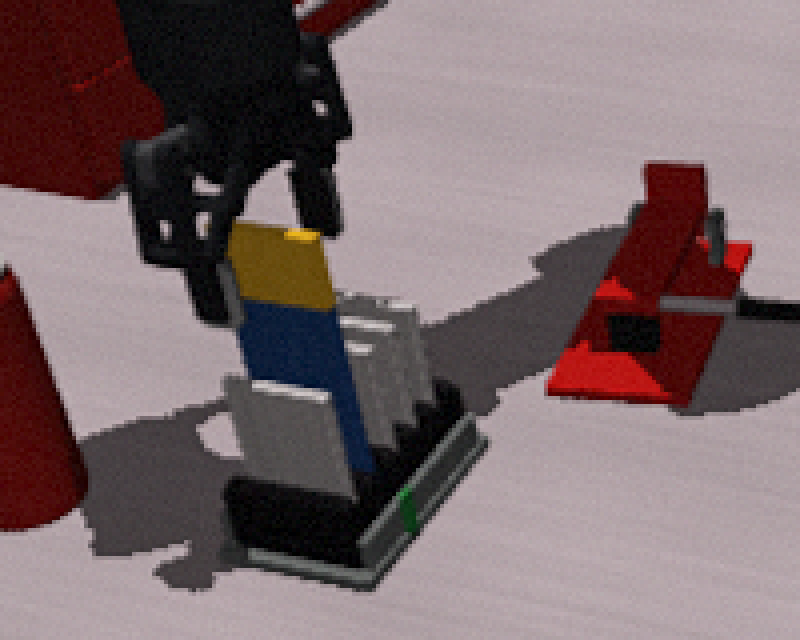

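The coupon stands alone with the jaws open (85 mm). Retreating straight up.

```bash
python3 -m jog '[0,0,-1,0,0,0,0, 0,0,-4,0,0,0,0, 0,0,-8,0,0,0,0, 0,0,-11,0,0,0,0, 0,-3,-12,0,0,0,0, 0,-8,-12,0,0,0,0, 0,-10,-12,0,0,0,0, 0,-10,-12,0,0,0,0, 0,-10,-12,0,0,0,0]'
python3 - <<'E'
from h import *
s=get_state();print(s["position"],s["contact_force"],s["width"])
a=cam("top");save(a["color"],"t30");d=cam("scene");save(d["color"],"s30")
# foot/top height check of coupon: yellow top
c=big(mask(d["color"],(15,110,40),(40,255,255)),(140,130,220,210)).reshape(-1,2);print(c.min(0),c.max(0))
X=np.array([[.529,-.324,.188],[.529,-.324,.148]]);print(proj(d,X),proj(a,X))
E
```

```text
clock: 35.12
position: [0.5255, -0.2261, 0.2665]
ee_rot: [-0.509, 0.509, -0.491, 0.492]
contact_force: [-0.8, 0.0, -0.3]
width: 0.085
[ 0.52551767 -0.22612827  0.26647982] [-0.77638767  0.042205   -0.32074481] 0.0850377521201461
[152 155] [183 177]
[[166.35728052 157.45089578]
 [170.81896295 174.84660447]] [[524.41036454 233.07240409]
 [516.51680083 237.59555344]]
```

View pics/s30.png

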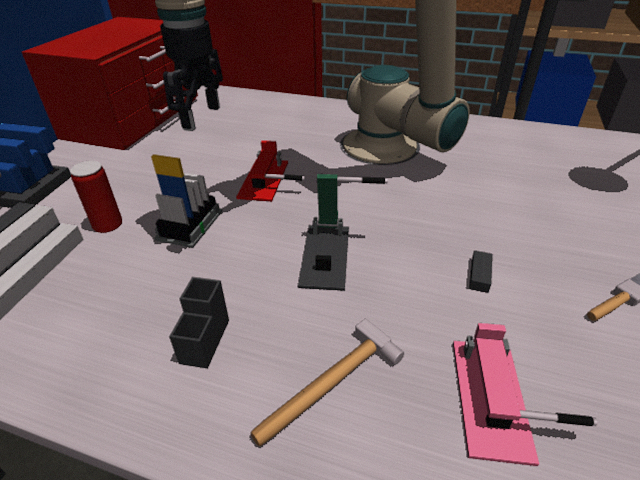

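View pics/t30.png

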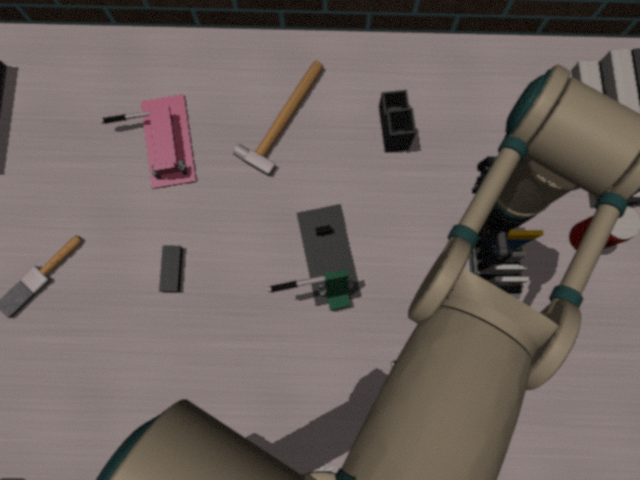

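```bash
python3 -c "
from rig import *
print(sign_off())"
```

```text
the job is handed in; nothing more can be done
None
```

The long coupon stands alone in the green-marked slot, yellow end up. I handed the job in at about 35 s of the 64 s allowed; no verdict is reported.

- **Cradle:** I laid the coupon centred on the green cradle's bed with its blue end touching the ledge (about 4 N of contact) and let go. I then led the side bar round to the end stop. There the position stopped moving while the force kept rising.
- **Rack:** I gripped the yellow end across its thickness, lifted it out and lowered it into the empty slot, correcting its position by about 1 mm three times. It touched the floor with the TCP at a height of 0.147 m, as expected. The force on the tool went from -2.5 to +4.6 N, and I then let go.

**Last checks:**
- The final scene view shows the coupon's top where a standing coupon should project.
- The four short coupons are still standing in their slots and the tray is up.
- The jaws are fully open with the gripper well clear.
- In the final top view the arm hides part of the rack, so the standing check rests on the scene view and the wrist view just after release.

**Disagreements:** measured positions were up to about 2 mm off from commanded shifts, and the wrist camera read about 0.6 mm off sideways. I corrected both by looking again at each fit. No check failed.

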